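# Refit the agitator of the mini washer

## Task

Put the mini washer's blue agitator back in: the coral funnel stored in the tub is in the way, so stand it mouth down and balanced on the crown of the hamper's domed lid, as the shelf is full. Set the agitator on the washer's drive, turn it until the teeth mesh, push it down fully home against its spring clips, then twist it about an eighth of a turn, either way, so that the drive is seen to turn with it. Let go of everything and leave the other things on the shelf where they are.

Things in the scene. Friction and masses are not known exactly. Their poses are not given: they have to be found in the camera images.
- washer: round white mini washer, fixed to the shelf: motor base 250 mm across and 60 mm high, on it an open round tub, inner radius 113 mm, wall 6 mm, rim 150 mm above the shelf (rim bead 259 mm across), flat inner floor 60 mm above the shelf. Origin under its centre, z up; the timer dial faces its -x
- drive_seat (a point): centre of the washer's drive at tub floor level; turns with the drive, x axis along one tooth. The drive is an upright dark steel stub on the washer's axis, 30 mm high: core 38 mm across with six straight teeth, one every 60 degrees, each 8.5 mm wide and reaching to radius 30 mm. It starts at any angle
- drive_tooth (a point): tip of the tooth along drive_seat's x: 30 mm from the axis, 30 mm above the tub floor; moves round with the drive. The drive turns either way about the vertical against about 0.4 N m and stays where left
- clip (a point): one of three brass spring clips between the drive's teeth, 3 to 22 mm above the tub floor, 25 mm from the axis (this point: 10 mm above the floor). The agitator meets them once it has meshed and sunk some 8 mm, and then needs about 5 to 15 N of push on top of its weight (most at half depth) all the way down
- agitator: loose blue agitator, about 0.35 kg, standing upright on the shelf: round flange 160 mm across and 10 mm thick, tapered hub, four vanes, and on top a pale upright grip bar. Total height 122 mm. Origin at the centre of its underside, z up, x along the grip bar. Fully home its origin lies at drive_seat; unmeshed it stands on the drive's teeth, about 29 mm higher
- bore (a point): mouth of the bore in the agitator's underside (at its origin): radius 34 mm, 36 mm deep, with six inner ridges 13 mm wide reaching in to radius 23.5 mm, at 30, 90, 150 ... degrees from its x axis. So it meshes when its x axis is parallel to drive_seat's x or a multiple of 60 degrees from it (play about 4 degrees each way)
- grip_bar (a point): grasp point of the agitator's grip bar, 105 mm above the underside on its axis. The bar is 70 mm long (along the agitator's x), 24 mm thick (its y), and reaches from 80 to 122 mm above the underside
- funnel: loose coral funnel of hard silicone, 0.09 kg, mouth down over the drive in the tub at the start: mouth 130 mm across (wall 3.5 mm), cone 58 mm high, then an upright spout 24 mm across up to 112 mm. Origin at the centre of the mouth plane, z up through the spout
- spout (a point): grasp point on the funnel's spout, 95 mm above the mouth plane, on its axis
- hamper: round white plastic hamper with a teal domed lid, fixed to the shelf, 198 mm across, snap latch on its -x side. Origin under its centre, z up
- crown (a point): top of the hamper's domed lid, 160 mm above the shelf, on its axis. The dome is part of a sphere of radius 130 mm, 190 mm across; the funnel standing centred on it has its mouth plane about 16 mm below this point
- jar: bystander, leave alone: glass jar with a clamp lid, 82 mm across and 116 mm tall, origin under its centre
- shoehorn: bystander, leave alone: white plastic shoe horn, 185 mm long along its x, 44 mm wide, lying flat (at most 25 mm high), origin at mid-length on the shelf
- dish: bystander, leave alone: stainless steel dish with a bar of soap, 110 mm across, 30 mm high, origin under its centre
- bottle: bystander, leave alone: green pump bottle, 60 mm across, 195 mm tall, origin under its centre
- tumbler: bystander, leave alone: white ceramic tumbler with two toothbrushes, 76 mm across, 175 mm tall to the brush heads, origin under its centre
- roll: bystander, leave alone: spare toilet roll standing on end, 108 mm across, 98 mm tall, origin under its centre
- brush: bystander, leave alone: wooden scrubbing brush, 120 mm long along its x, 50 mm wide, 63 mm high, origin under its centre
There are look-alikes about, which are no part of the job. There is more than one size of the funnel; the one meant has the size given above.

How it is judged:
By the outcome, as a careful person would: the job done as asked, in the order asked, and still so for the second after the job is handed in, with the robot touching nothing.
It also fails if it takes over 67 s, if anything falls off the work surface, if the arm or the gripper's body presses on something with over 40 N, if the wrist force passes 120 N, or if a joint passes its speed limit or range.

## Robot

A 7-joint arm with a two-finger parallel gripper is mounted at the origin on the work surface. World frame = base frame: x ahead of the robot, y to its left, z up, the work surface at z = 0. Lengths are in mm, angles in rad, forces in N, time in s.
With the tool pointing down it reaches from about 350 to 900 mm from the base axis. Payload 7.2 kg.
Tool frame: the origin (TCP) lies on the mounting face of the last link; the fingertips stand 182 mm ahead of it and the grasp point (between the pads) lies 163 mm ahead of it; y points along the fingers, z is the direction in which the jaws open and shut, and the axes are right-handed (so a half turn about y gives the same grasp; the last joint's range is limited). The gripper opens to 88 mm and grips with 3 to 60 N. Pads are 20 mm wide; open, the fingers measure 115 mm over their backs; the gripper's body (75 mm by 178 mm) begins 61 mm behind the grasp point.
Start: joints at [1.182, 0.411, -0.013, 1.596, 0.006, 1.134, -0.082], TCP at [197.065, -593.117, 404.653] pointing down, gripper open.
Joint ranges: [-2.95, 2.95], [-0.29, 1.99], [-1.47, 1.44], [0.14, 2.54], [-1.03, 4.17], [0.13, 1.85], [-2.86, 2.86]. Speed limits (rad/s): [2.39, 2.39, 3.01, 3.01, 3.14, 3.14, 3.14].

## Interface

Orientations are given as a rotation vector (axis times angle).
In Python, from station import manip gives the robot as it stands.
- The arm moves only by the shell command python3 -m inch 'ROWS' [FORCE]. ROWS is JSON, a list of rows, each an object with "gripper": the finger opening in mm, from 0 to 87.8; "dp": the shift along the tool's x, y, z in mm, a list of three; "turn": the turn about the tool's y in rad. In form: [{"gripper": gripper, "dp": [tx, ty, tz], "turn": turn}, ...]. A call has 1 to 8 rows; each row shifts and turns the commanded pose from where the row before left it, along the tool's axes as they then stand; what a row does not reach is not made up. A row lasts 1/10 s, in which the tool goes at most 50 mm and 8.59 degrees, less where a joint would pass 70% of its speed; a pose out of reach is approached as far as the arm can. A call is refused whole if a number of a shift passes 50 or a number of a turn 0.15, either way. A call with a gripper value outside its range is refused whole. The fingers move at their own pace and stop on an object; FORCE is the grip in N (left out, the last holds). Time passes only in rows, so rows that do not move let the fingers close. It gives the time, the measured TCP pose, the force and the opening at its end, in the units of the state.
- manip.read_state(): the state, without advancing time (a new reading comes with each control period).
- manip.get_image(name): name is "scene" or "side" or "wrist"; returns a dict with "frame" (400x640x3 uint8, blue, green, red), "depth" (400x640 float32, mm along the optical axis (not along the pixel's ray), 0 where there is no reading), "intrinsics" (3x3 intrinsics, pixels), "pose" (4x4, takes a point from camera to world coordinates); the wrist camera has in their place "tool_from_camera" (4x4, takes a point from camera to tool coordinates, whose origin is the TCP and whose axes are the tool frame's). Camera axes: x right, y up, looking along -z (the intrinsics and any distortion apply to the point x, -y, -z); pixel columns grow to the right and rows downward; lengths in mm; the calibration is good to about 2 mm. The wrist camera is an equidistant fisheye: a pixel r from the principal point sees the ray r / f radians off the axis. A picture is of the moment at which its call begins: read the wrist's pose just before it.
- manip.finish_job(): hands the job in, once; it reports no verdict.
The state is a dict: "time": time; "qpos": joint angles; "qd": joint speeds; "tau": joint torques, N m; "position": TCP position; "ee_rot": TCP orientation; "contact_force": force on the tool from outside, world axes, zero at the start; "moment": the same for the moment, N m; "finger_gap": finger opening in mm.
Only numpy, scipy, OpenCV 4.12 (cv2) and the standard library are available. Lean on these libraries where they do the work, as an engineer would, in place of code of your own. Each camera call takes 0.05 s, during which the arm holds its last target.

## Working session

There is one attempt and no reset: what is moved stays moved. The work goes in short steps, Python scripts to look and compute and a shell command to move; the robot and the scene stay as the last step left them, time stands still between calls to the robot, and variables do not carry over. Pictures are saved under pics/ and viewed, and the job is handed in when it is done.

```bash
ls; mkdir -p pics
python3 - <<'E'
from station import manip
import cv2
s=manip.read_state()
print(s)
for n in ("scene","side","wrist"):
    d=manip.get_image(n)
    cv2.imwrite(f"pics/{n}0.png",d["frame"])
    print(n,d["intrinsics"].tolist(),(d.get("pose") if "pose" in d else d["tool_from_camera"]).round(4).tolist(), [k for k in d])
print(manip.read_state()["time"])
E
```

```text
pics
{'time': 0.0, 'qpos': array([ 1.18180669,  0.4118733 , -0.01268   ,  1.59702972,  0.00568049,
        1.13427561, -0.08218578]), 'qd': array([8.46409830e-04, 3.85840692e-05, 3.58945867e-04, 1.32994750e-03,
       7.28167590e-04, 1.42295924e-03, 2.07224383e-04]), 'tau': array([ 7.80222144e-04, -5.87952840e+01,  6.41533602e-01, -2.91077060e+01,
       -5.39419439e-02,  1.80251640e-02,  1.37207553e-04]), 'position': array([ 196.95845679, -592.93497086,  403.83148271]), 'ee_rot': array([-0.33186647,  2.04973583, -2.04664702]), 'contact_force': array([-0.74370618,  0.05729529,  0.38201491]), 'moment': array([ 0.03590262, -0.00532661, -0.01908498]), 'finger_gap': 87.73233086696172}
scene [[402.26821836657257, 0.0, 319.6942378860819], [0.0, 402.26821836657257, 205.9745784125152], [0.0, 0.0, 1.0]] [[0.8023, -0.48, 0.3549, 1011.8497], [0.5967, 0.6277, -0.4999, -862.022], [0.0172, 0.6128, 0.79, 1319.1777], [0.0, 0.0, 0.0, 1.0]] ['frame', 'depth', 'intrinsics', 'pose']
side [[475.92212636392645, 0.0, 315.92615413842583], [0.0, 475.92212636392645, 206.60619577652764], [0.0, 0.0, 1.0]] [[0.8426, 0.3196, -0.4334, -235.3131], [-0.5381, 0.529, -0.6562, -1179.8243], [0.0195, 0.7861, 0.6178, 1146.5103], [0.0, 0.0, 0.0, 1.0]] ['frame', 'depth', 'intrinsics', 'pose']
wrist [[309.70691628693146, 0.0, 317.7828173580914], [0.0, 309.70691628693146, 198.7226390847482], [0.0, 0.0, 1.0]] [[0.0008, -0.9585, -0.2851, -78.5262], [0.0002, 0.2851, -0.9585, 20.1927], [1.0, 0.0007, 0.0004, 0.6623], [0.0, 0.0, 0.0, 1.0]] ['frame', 'depth', 'intrinsics', 'tool_from_camera']
0.15
```

View pics/scene0.png

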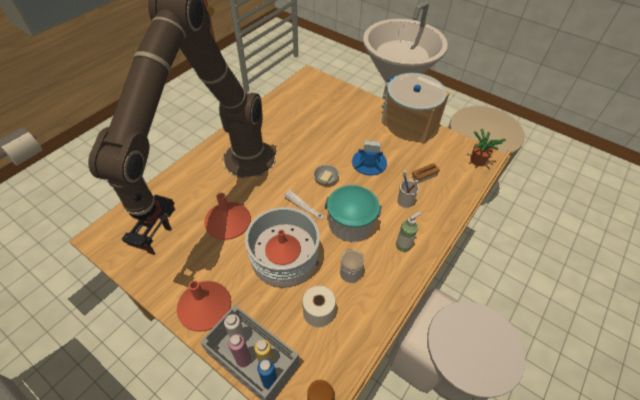

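View pics/side0.png

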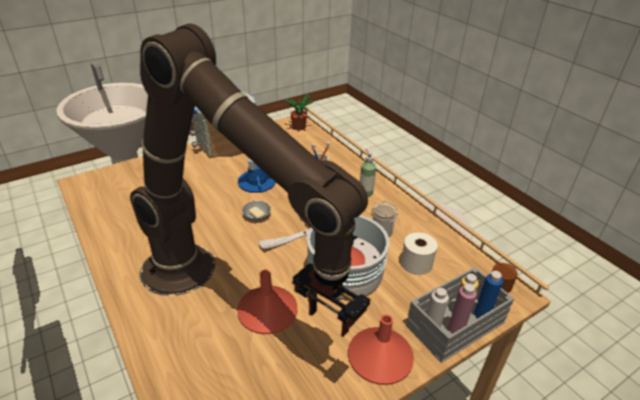

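View pics/wrist0.png

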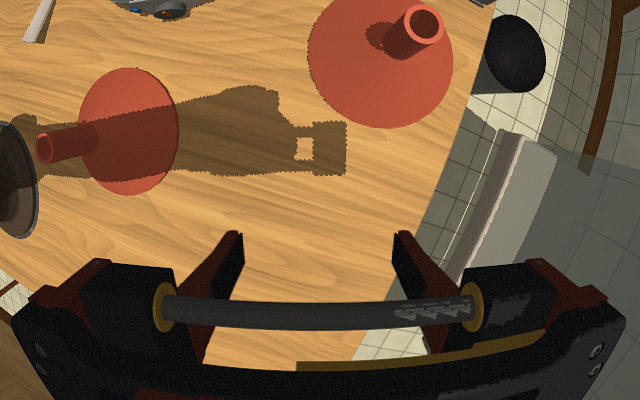

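The scene view shows three coral funnels: one in the washer tub (282,247), and two loose on the shelf at (228,218) and (204,303). The agitator is at (370,158), and the hamper's teal dome is at (354,205). Next I'll measure these with depth and enlarged crops.

```bash
cat > h.py <<'E'
import numpy as np, cv2
from station import manip
from scipy.spatial.transform import Rotation as R
def grab(n):
    s=manip.read_state(); d=manip.get_image(n); d["state"]=s
    if "pose" not in d:
        T=np.eye(4); T[:3,:3]=R.from_rotvec(s["ee_rot"]).as_matrix(); T[:3,3]=s["position"]
        d["pose"]=T@d["tool_from_camera"]; d["fish"]=True
    return d
def rays(d,u,v):
    K=d["intrinsics"]; x=(np.asarray(u,float)-K[0,2])/K[0,0]; y=(np.asarray(v,float)-K[1,2])/K[1,1]
    if d.get("fish"):
        r=np.hypot(x,y); k=np.where(r>1e-9,np.tan(r)/np.maximum(r,1e-9),1); x=x*k;y=y*k
    return np.stack([x,-y,-np.ones_like(x)],-1)
def cloud(d):
    v,u=np.mgrid[0:400,0:640]
    p=rays(d,u,v)*d["depth"][...,None]
    w=p@d["pose"][:3,:3].T+d["pose"][:3,3]
    w[d["depth"]<=0]=np.nan
    return w
def onplane(d,u,v,z):
    r=d["pose"][:3,:3]@rays(d,u,v); o=d["pose"][:3,3]
    return o+r*(z-o[2])/r[2]
def proj(d,P):
    T=np.linalg.inv(d["pose"]); p=T[:3,:3]@np.asarray(P,float)+T[:3,3]
    x,y=p[0]/-p[2],-p[1]/-p[2]; K=d["intrinsics"]
    if d.get("fish"):
        r=np.hypot(p[0],p[1]); th=np.arctan2(r,-p[2]); x,y=p[0]/r*th,-p[1]/r*th
    return x*K[0,0]+K[0,2],y*K[1,1]+K[1,2]
def circ(p):
    A=np.c_[2*p[:,:2],np.ones(len(p))]; b=(p[:,:2]**2).sum(1)
    s=np.linalg.lstsq(A,b,rcond=None)[0]; return s[0],s[1],np.sqrt(s[2]+s[0]**2+s[1]**2)
def sphere_fix(p,r):
    from scipy.optimize import least_squares
    f=lambda c:np.linalg.norm(p-c,axis=1)-r
    return least_squares(f,np.median(p,0)-[0,0,r],loss='soft_l1').x
E
python3 - <<'E'
from h import *
import pickle
d=grab("scene"); pickle.dump(d,open("scene0.pkl","wb"))
w=cloud(d); f=d["frame"]
big=cv2.resize(f[130:340,170:460],None,fx=2.7,fy=2.7,interpolation=cv2.INTER_CUBIC); cv2.imwrite("pics/crop0.png",big)
hsv=cv2.cvtColor(f,cv2.COLOR_BGR2HSV)
red=((hsv[...,0]<8)|(hsv[...,0]>174))&(hsv[...,1]>110)&(hsv[...,2]>80)
n,l,st,c=cv2.connectedComponentsWithStats(red.astype(np.uint8))
for i in range(1,n):
    if st[i,4]>150:
        p=w[l==i]; p=p[~np.isnan(p[:,0])]
        print("red",c[i].round(),st[i,4],"min",np.percentile(p,2,0).round(),"max",np.percentile(p,98,0).round())
m=(hsv[...,0]>75)&(hsv[...,0]<95)&(hsv[...,1]>120)
n,l,st,c=cv2.connectedComponentsWithStats(m.astype(np.uint8))
for i in range(1,n):
    if st[i,4]>500:
        p=w[l==i]; p=p[~np.isnan(p[:,0])]; p=p[p[:,2]>112]; cc=sphere_fix(p,130)
        print("teal",c[i].round(),len(p),"sphere",cc.round(1),"top",cc[2]+130, np.abs(np.linalg.norm(p-cc,axis=1)-130).mean())
bl=(hsv[...,0]>100)&(hsv[...,0]<120)&(hsv[...,1]>150)
n,l,st,c=cv2.connectedComponentsWithStats(bl.astype(np.uint8))
for i in range(1,n):
    if st[i,4]>50:
        p=w[l==i]; p=p[~np.isnan(p[:,0])]
        print("blue",c[i].round(),st[i,4],np.percentile(p,2,0).round(),np.percentile(p,98,0).round())
# washer rim: points z 145-155
def near(c,r,z0,z1):
    q=w.reshape(-1,3); m=(np.hypot(q[:,0]-c[0],q[:,1]-c[1])<r)&(q[:,2]>z0)&(q[:,2]<z1); return q[m]
print("done")
E
```

```text
red [227. 219.] 1326 min [ 114. -396.    8.] max [ 253. -246.  148.]
red [282. 249.] 850 min [ 410. -368.   64.] max [ 517. -259.  166.]
red [203. 305.] 1985 min [ 299. -702.   10.] max [ 441. -546.  152.]
teal [354. 203.] 1140 sphere [569.1 -22.8  31.3] top 161.25484978524008 1.9467039343525747
blue [369. 162.] 605 [384. 236.   6.] [519. 364.  83.]
blue [268. 376.] 201 [ 699. -697.   43.] [ 732. -658.  169.]
done
```

View pics/crop0.png

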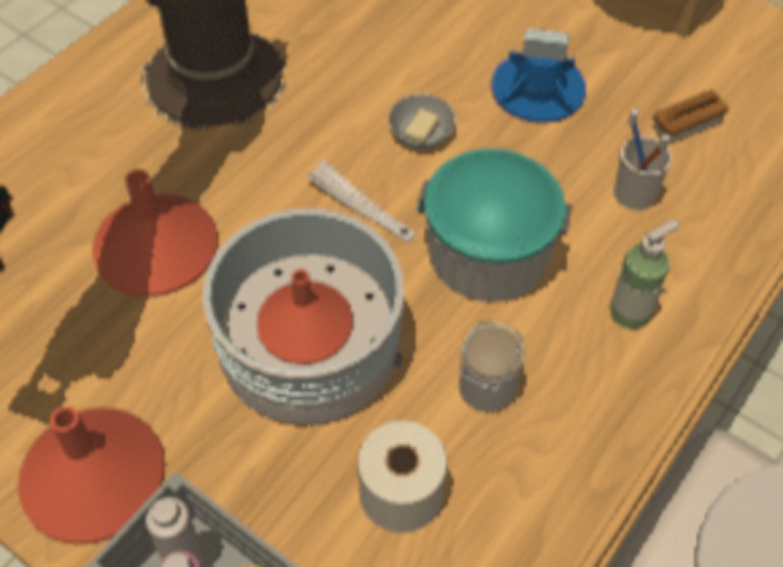

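The enlarged crop shows the funnels differ in size. Both loose ones, at (228,218) and (204,303), are about 150 mm tall and wider. The one in the tub at (282,249) has its spout top near z≈170, which is 60+112, and a mouth of about 130. It fits the description, so that is the one meant. Now I'll take precise fits.

Run:
```python
from h import *
import pickle
d=pickle.load(open("scene0.pkl","rb"))
w=cloud(d); f=d["frame"]; q=w.reshape(-1,3)
hsv=cv2.cvtColor(f,cv2.COLOR_BGR2HSV)
red=((hsv[...,0]<8)|(hsv[...,0]>174))&(hsv[...,1]>110)&(hsv[...,2]>80)
def near(c,r,z0,z1):
    m=(np.hypot(q[:,0]-c[0],q[:,1]-c[1])<r)&(q[:,2]>z0)&(q[:,2]<z1); return q[m]
tb=near((300,200),150,-20,20); print("table z",np.median(tb[:,2]))
p=near((465,-315),150,143,156); r=np.hypot(p[:,0]-465,p[:,1]+315); p=p[(r>100)]
for _ in range(4):
    a,b,R_=circ(p); e=np.abs(np.hypot(p[:,0]-a,p[:,1]-b)-R_); p=p[e<8]
print("rim",a,b,R_,len(p),np.median(p[:,2]))
a0=(a,b)
fl=near(a0,105,50,70); print("floor",np.median(fl[:,2]))
m=red.reshape(-1)&(np.hypot(q[:,0]-a,q[:,1]-b)<110)
s=q[m]
for z0,z1 in ((62,80),(80,100),(100,118),(122,150),(150,166),(166,180)):
    t=s[(s[:,2]>z0)&(s[:,2]<z1)]
    if len(t)>5: print(z0,len(t),t.mean(0).round(1),[round(float(x),1) for x in circ(t)])
# cone fit: funnel upright cone. radius at height
from scipy.optimize import least_squares
t=s[(s[:,2]>62)&(s[:,2]<114)]
def fun(x):
    r=np.hypot(t[:,0]-x[0],t[:,1]-x[1]); return r-(x[2]-x[3]*t[:,2])
x=least_squares(fun,[a,b,120,1],loss='soft_l1').x; print("cone",x)
# agitator flange
bl=((hsv[...,0]>100)&(hsv[...,0]<120)&(hsv[...,1]>150)).reshape(-1)
t=q[bl&(q[:,1]>200)]; t=t[t[:,2]<16]; print(len(t)); 
h=cv2.convexHull(t[:,:2].astype(np.float32))[:,0]; print("flange hull circle",cv2.minEnclosingCircle(h),circ(h))
c=(452,300)
g=near(c,60,100,135); print("bar",len(g),np.median(g,0),g[:,2].max())
gt=g[g[:,2]>112]
print(cv2.minAreaRect(gt[:,:2].astype(np.float32)), gt.mean(0))
big=cv2.resize(f[125:185,335:405],None,fx=10,fy=10,interpolation=cv2.INTER_CUBIC); cv2.imwrite("pics/agi0.png",big)
```

```text
table z 2.340173800238972
rim 461.428664148336 -308.43811341561457 123.42377282137939 706 149.64040093387814
floor 61.66797443393625
62 267 [ 481.4 -328.8   73. ] [458.2, -309.1, 56.6]
80 324 [ 466.5 -320.2   89.2] [456.9, -308.8, 42.4]
100 162 [ 463.6 -314.4  107.7] [458.1, -309.0, 24.1]
122 31 [ 462.  -314.6  136.3] [457.3, -308.5, 10.6]
150 29 [ 458.5 -309.   157.8] [457.2, -307.9, 10.6]
166 17 [ 459.9 -309.8  171.4] [458.3, -308.6, 9.4]
cone [ 455.92601773 -307.02975954  129.02784135    0.97000685]
275
flange hull circle ((450.3319091796875, 305.3479309082031), 75.39510345458984) (np.float64(450.02251696623864), np.float64(305.30722279320514), np.float64(73.67691129943974))
bar 124 [449.07708034 303.61555015 119.66224942] 131.30892369326557
((446.4385070800781, 309.2974853515625), (69.27924346923828, 33.548133850097656), 25.40340805053711) [447.83156958 305.6744522  121.44526807]
```

View pics/agi0.png

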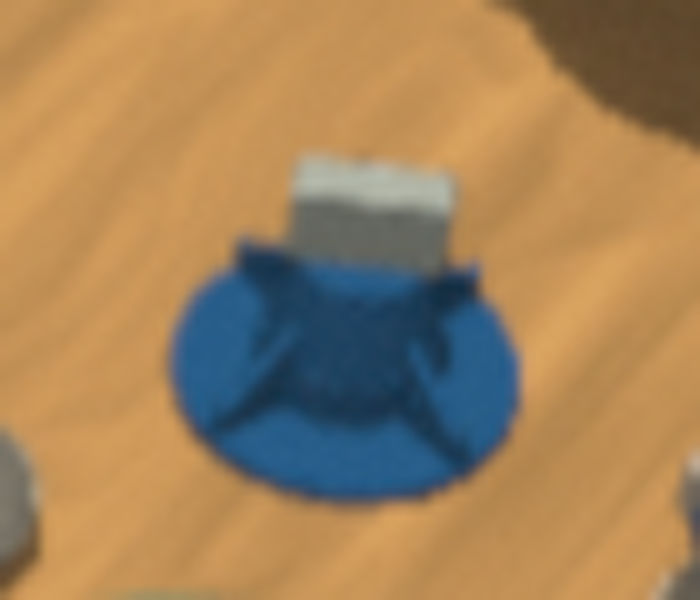

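```bash
cat >> h.py <<'E'
def togo(gp,jaw=None,s=None):
    """print total tool-axes shift to bring grasp point to gp; and turn to bring tool z along world heading jaw(deg, mod 180)"""
    s=s or manip.read_state(); M=R.from_rotvec(s["ee_rot"]).as_matrix()
    g=s["position"]+M[:,1]*163
    h=np.degrees(np.arctan2(M[1,2],M[0,2]))
    print("t",round(s["time"],2),"grasp",g.round(1),"jaw hdg",h.round(1),"y-axis",M[:,1].round(4),"q7",s["qpos"][6].round(2),"F",s["contact_force"].round(1),"gap",round(s["finger_gap"],1))
    if gp is not None: print("dp total",(M.T@(np.asarray(gp,float)-g)).round(1))
    if jaw is not None:
        dh=(jaw-h+90)%180-90; print("turn (about tool y, rad): %.3f"%np.radians(-dh)," world heading change",round(dh,1))
E
python3 - <<'E'
from h import *
import pickle
togo((457.5,-308.5,235),90)
d=pickle.load(open("scene0.pkl","rb")); w=cloud(d); q=w.reshape(-1,3)
# bystanders clusters rough by height>20
q2=q[(~np.isnan(q[:,0]))&(q[:,2]>15)&(q[:,2]<260)&(q[:,0]>150)&(q[:,0]<950)&(abs(q[:,1])<750)]
g=np.zeros((400,750),np.uint8); H=np.zeros((400,750))
ix=((q2[:,0]-150)/2).astype(int); iy=((q2[:,1]+750)/2).astype(int); g[ix.clip(0,399),iy.clip(0,749)]=1; np.maximum.at(H,(ix.clip(0,399),iy.clip(0,749)),q2[:,2])
g=cv2.morphologyEx(g,cv2.MORPH_CLOSE,np.ones((5,5)))
n,l,st,c=cv2.connectedComponentsWithStats(g)
for i in range(1,n):
    if st[i,4]>80:
        y0,x0,wy,wx=st[i,:4]; print("x",x0*2+150,(x0+wx)*2+150,"y",y0*2-750,(y0+wy)*2-750,"zmax",H[l==i].max().round())
E
```

```text
t 0.2 grasp [ 196.9 -592.9  241.1] jaw hdg -71.6 y-axis [-4.e-04  9.e-04 -1.e+00] q7 -0.08 F [0.9 0.1 0. ] gap 88.3
dp total [-336.9    6.3 -187.7]
turn (about tool y, rad): 0.321  world heading change -18.4
x 150 258 y -400 -226 zmax 164.0
x 272 446 y -710 -530 zmax 163.0
x 270 330 y -90 -44 zmax 31.0
x 290 396 y 88 170 zmax 38.0
x 300 598 y 494 750 zmax 243.0
x 314 402 y 58 142 zmax 38.0
x 330 590 y -438 -176 zmax 179.0
x 408 522 y 230 340 zmax 131.0
x 468 674 y -124 76 zmax 165.0
x 484 750 y -730 -576 zmax 190.0
x 520 564 y -658 -610 zmax 179.0
x 576 624 y -698 -650 zmax 198.0
x 634 682 y -658 -606 zmax 172.0
x 638 746 y -458 -348 zmax 107.0
x 640 730 y 324 440 zmax 68.0
x 652 736 y -260 -168 zmax 123.0
x 650 726 y 168 250 zmax 177.0
x 760 822 y -22 48 zmax 200.0
x 772 900 y 554 676 zmax 159.0
x 820 896 y -652 -580 zmax 77.0
x 922 940 y -584 718 zmax 60.0
```

```bash
python3 -m inch '[{"dp":[-20,0,-11]},{"dp":[-40,0,-22]},{"dp":[-42,0,-24]},{"dp":[-42,0,-24]},{"dp":[-42,0,-24]},{"dp":[-42,0,-24]},{"dp":[-40,0,-22]},{"dp":[-36,0,-20]}]' 10; python3 -m inch '[{"dp":[-24,6,-12]},{"dp":[-9,0,-5]},{"dp":[0,0,0]}]'
python3 - <<'E'
from h import *
togo((457.5,-308.5,155))
d=grab("wrist"); cv2.imwrite("pics/w1.png",d["frame"])
d=grab("scene"); cv2.imwrite("pics/s1.png",d["frame"])
E
```

```text
t 0.2 grasp [ 196.9 -592.9  241.1] jaw hdg -71.6 y-axis [-4.e-04  9.e-04 -1.e+00] q7 -0.08 F [0.9 0.1 0. ] gap 88.3
dp total [-336.9   86.3 -187.6]invalid input
invalid input
```

View pics/w1.png

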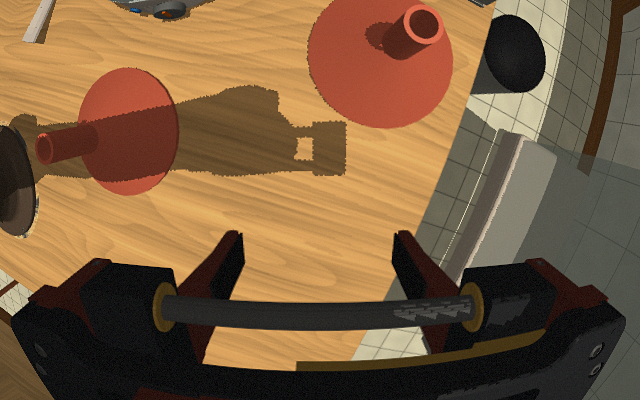

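View pics/s1.png

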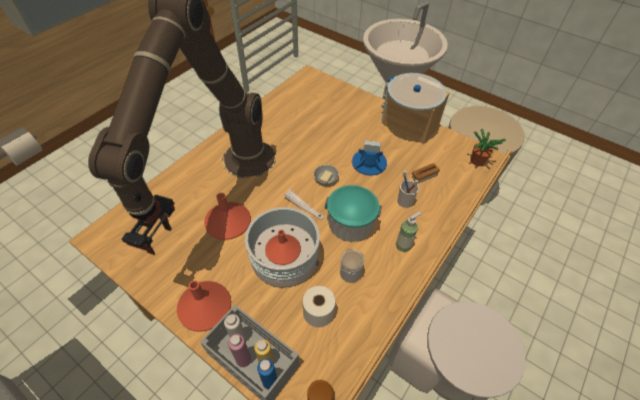

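The arm hasn't moved: both calls came back as invalid input, probably because each row needs all three keys. I'll resend them complete.

```bash
python3 -m inch '[{"gripper":87,"dp":[-20,0,-11],"turn":0},{"gripper":87,"dp":[-40,0,-22],"turn":0},{"gripper":87,"dp":[-42,0,-24],"turn":0},{"gripper":87,"dp":[-42,0,-24],"turn":0},{"gripper":87,"dp":[-42,0,-24],"turn":0},{"gripper":87,"dp":[-42,0,-24],"turn":0},{"gripper":87,"dp":[-40,0,-22],"turn":0},{"gripper":87,"dp":[-36,0,-20],"turn":0}]' 10
```

```text
time: 1.1
position: [433.0, -332.9, 404.9]
ee_rot: [-0.332, 2.047, -2.048]
contact_force: [0.4, -0.1, -0.1]
finger_gap: 87.5
```

```bash
python3 -m inch '[{"gripper":87,"dp":[-24,0,-12],"turn":0},{"gripper":87,"dp":[-9,0,-5],"turn":0},{"gripper":87,"dp":[0,0,0],"turn":0}]' 10
python3 - <<'E'
from h import *
togo((457.5,-308.5,155))
d=grab("wrist"); cv2.imwrite("pics/w2.png",d["frame"])
print(d["depth"][150:200:10,300:340:10])
E
```

```text
time: 1.4
position: [458.2, -307.6, 404.6]
ee_rot: [-0.334, 2.047, -2.046]
contact_force: [0.7, -0.5, 0.2]
finger_gap: 87.0
t 1.4 grasp [ 458.2 -307.6  241.6] jaw hdg -71.5 y-axis [-0.e+00  2.e-04 -1.e+00] q7 -0.8 F [ 0.7 -0.5  0.2] gap 87.0
dp total [ 0.9 86.6  0.6]
[[295.90244 291.77783 291.7716  292.99625]
 [289.54092 286.83868 286.32132 288.02493]
 [286.23022 282.7464  281.99667 281.41153]
 [282.3862  278.5457  276.2362  279.09082]
 [279.98654 265.56406 254.3841  275.77213]]
```

View pics/w2.png

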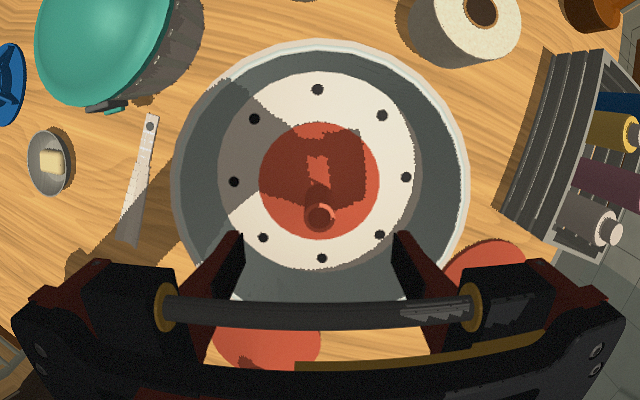

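The wrist view shows the funnel spout's top ring at (319,216), centred between the jaws. The mouth is centred at about (319,182). I'll check both numerically, along with the hamper's dome.

Run:
```python
from h import *
d=grab("wrist"); import pickle; pickle.dump(d,open("w2.pkl","wb"))
print("spout top",onplane(d,319.5,216,172).round(1))
w=cloud(d); hsv=cv2.cvtColor(d["frame"],cv2.COLOR_BGR2HSV)
m=(hsv[...,0]>75)&(hsv[...,0]<95)&(hsv[...,1]>120); p=w[m]; p=p[(p[:,2]>115)]; c=sphere_fix(p,130); print("dome",c.round(1),c[2]+130,len(p))
red=((hsv[...,0]<8)|(hsv[...,0]>174))&(hsv[...,1]>110); s=w[red]; s=s[np.hypot(s[:,0]-460,s[:,1]+308)<90]
print([ [round(float(x),1) for x in circ(s[(s[:,2]>a)&(s[:,2]<b)])] for a,b in ((62,80),(80,100),(100,118))])
q=w.reshape(-1,3); r=np.hypot(q[:,0]-461,q[:,1]+308); p=q[(q[:,2]>145)&(q[:,2]<155)&(r>110)&(r<140)]; print("rim",circ(p),len(p))
print("table",np.nanmedian(q[(abs(q[:,0]-350)<40)&(abs(q[:,1]+130)<60),2]))
big=cv2.resize(d["frame"][160:240,270:370],None,fx=7,fy=7,interpolation=cv2.INTER_CUBIC); cv2.imwrite("pics/w2c.png",big)
```

```text
spout top [ 459.7 -310.1  172. ]
dome [571.  -25.4  29.4] 159.41531636189734 9727
[[459.6, -308.5, 57.6], [459.3, -308.7, 41.6], [459.9, -308.5, 23.1]]
rim (np.float64(464.5009146462627), np.float64(-308.1884343665042), np.float64(122.47186814554611)) 8499
table 0.28772727229471684
```

View pics/w2c.png

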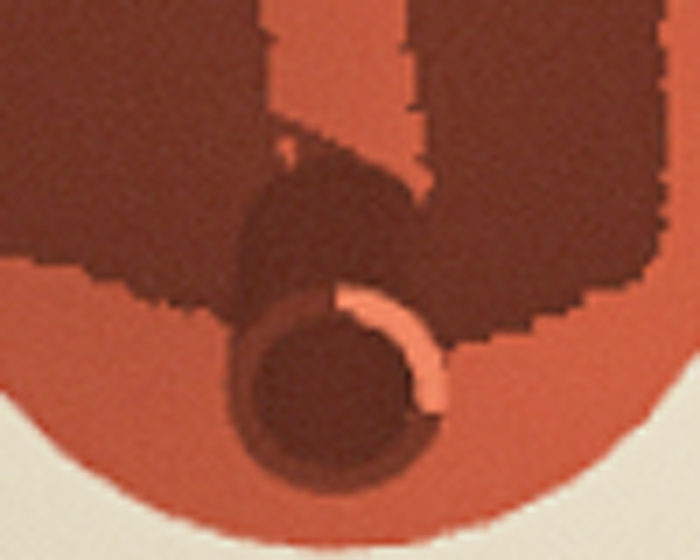

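The crop shows the ring centred at about (335,390), so the funnel stands near (459.5,-308.5). I'll descend and grip it.

```bash
python3 -m inch '[{"gripper":87,"dp":[-1,20,1],"turn":0},{"gripper":87,"dp":[0,30,0],"turn":0},{"gripper":87,"dp":[0,25,0],"turn":0},{"gripper":60,"dp":[0,11,0],"turn":0},{"gripper":15,"dp":[0,0,0],"turn":0},{"gripper":15,"dp":[0,0,0],"turn":0},{"gripper":15,"dp":[0,0,0],"turn":0},{"gripper":15,"dp":[0,0,0],"turn":0}]' 12;python3 -m inch '[{"gripper":15,"dp":[0,0,0],"turn":0},{"gripper":15,"dp":[0,0,0],"turn":0}]' 12
```

```text
time: 2.3
position: [459.1, -309.4, 319.8]
ee_rot: [-0.33, 2.046, -2.049]
contact_force: [0.4, -0.6, 0.3]
finger_gap: 50.3
time: 2.5
position: [458.9, -309.1, 319.1]
ee_rot: [-0.331, 2.047, -2.048]
contact_force: [-0.2, 1.0, 0.9]
finger_gap: 34.7
```

```bash
python3 -m inch '[{"gripper":15,"dp":[0,0,0],"turn":0},{"gripper":15,"dp":[0,0,0],"turn":0},{"gripper":15,"dp":[0,0,0],"turn":0},{"gripper":15,"dp":[0,0,0],"turn":0}]' 12;python3 -m inch '[{"gripper":15,"dp":[0,-10,0],"turn":0},{"gripper":15,"dp":[0,-30,0],"turn":0},{"gripper":15,"dp":[0,-40,0],"turn":0},{"gripper":15,"dp":[0,-40,0],"turn":0},{"gripper":15,"dp":[0,-25,0],"turn":0},{"gripper":15,"dp":[0,-5,0],"turn":0},{"gripper":15,"dp":[0,0,0],"turn":0}]'
python3 - <<'E'
from h import *
togo((571,-24.5,260))
d=grab("wrist"); cv2.imwrite("pics/w3.png",d["frame"])
d=grab("scene"); cv2.imwrite("pics/s3.png",d["frame"])
E
```

```text
time: 2.9
position: [458.9, -309.0, 318.8]
ee_rot: [-0.331, 2.048, -2.048]
contact_force: [-0.3, 1.4, 1.9]
finger_gap: 24.0
time: 3.6
position: [458.7, -309.0, 469.1]
ee_rot: [-0.33, 2.047, -2.049]
contact_force: [-0.1, 0.3, -1.2]
finger_gap: 23.8
t 3.6 grasp [ 458.9 -309.2  306.1] jaw hdg -71.6 y-axis [ 1.e-03 -8.e-04 -1.e+00] q7 -0.79 F [-0.1  0.3 -1.2] gap 23.8
dp total [-196.1   46.  -234.9]
```

View pics/w3.png

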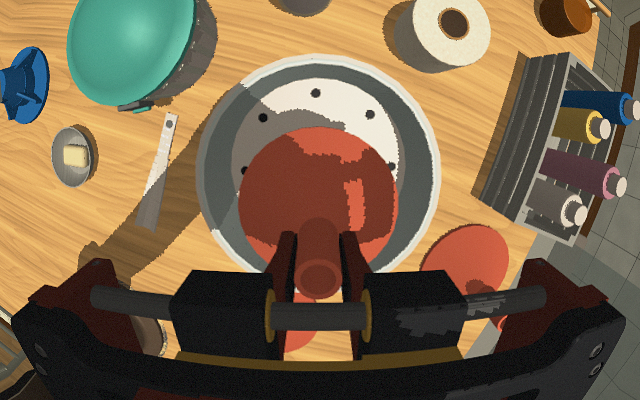

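View pics/s3.png

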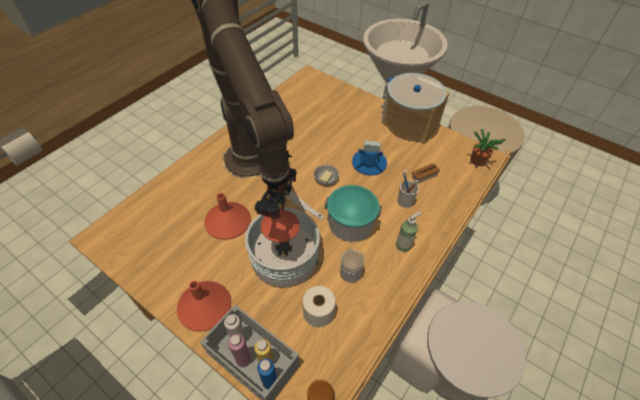

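The funnel is held by its spout, hangs clear of the tub, and looks upright; the dark drive shows at scene (284,247). Carrying it over to the hamper at this height.

```bash
python3 -m inch '[{"gripper":15,"dp":[-10,0,-12],"turn":0},{"gripper":15,"dp":[-20,0,-24],"turn":0},{"gripper":15,"dp":[-28,0,-34],"turn":0},{"gripper":15,"dp":[-30,0,-36],"turn":0},{"gripper":15,"dp":[-30,0,-36],"turn":0},{"gripper":15,"dp":[-30,0,-36],"turn":0},{"gripper":15,"dp":[-25,0,-30],"turn":0},{"gripper":15,"dp":[-14,0,-17],"turn":0}]';python3 -m inch '[{"gripper":15,"dp":[-7,0,-8],"turn":0},{"gripper":15,"dp":[-2,15,-2],"turn":0},{"gripper":15,"dp":[0,15,0],"turn":0},{"gripper":15,"dp":[0,0,0],"turn":0}]'
python3 - <<'E'
from h import *
import pickle
togo((571,-24.5,239))
for n in ("wrist","scene","side"):
    d=grab(n); cv2.imwrite(f"pics/{n}4.png",d["frame"]); pickle.dump(d,open(f"{n}4.pkl","wb"))
    w=cloud(d); hsv=cv2.cvtColor(d["frame"],cv2.COLOR_BGR2HSV)
    m=(hsv[...,0]>75)&(hsv[...,0]<95)&(hsv[...,1]>120); p=w[m]; p=p[(p[:,2]>115)&(p[:,2]<175)]
    if len(p)>60: c=sphere_fix(p,130); print(n,"dome",c.round(1),c[2]+130,len(p))
    red=((hsv[...,0]<8)|(hsv[...,0]>174))&(hsv[...,1]>110); s=w[red]; s=s[(np.hypot(s[:,0]-571,s[:,1]+24)<90)&(s[:,2]>168)]
    print(n,len(s),s[:,2].min(),s[:,2].max())
    from scipy.optimize import least_squares
    t=s[(s[:,2]<s[:,2].min()+45)]
    if len(t)>50:
        x=least_squares(lambda x:np.hypot(t[:,0]-x[0]-x[4]*(t[:,2]-190),t[:,1]-x[1]-x[5]*(t[:,2]-190))-(x[2]-x[3]*t[:,2]),[571,-24,220,1,0,0],loss='soft_l1').x; print("cone tilt",x.round(2))
        x=least_squares(lambda x:np.hypot(t[:,0]-x[0],t[:,1]-x[1])-(x[2]-x[3]*t[:,2]),[571,-24,220,1],loss='soft_l1').x; print("cone upright",x.round(2))
E
```

```text
time: 4.5
position: [565.8, -31.3, 467.4]
ee_rot: [-0.338, 2.048, -2.043]
contact_force: [0.6, 0.4, -1.7]
finger_gap: 23.9
time: 4.9
position: [570.0, -24.6, 436.0]
ee_rot: [-0.336, 2.051, -2.05]
contact_force: [0.4, -0.2, -1.0]
finger_gap: 23.8
t 4.9 grasp [569.2 -24.7 273. ] jaw hdg -71.6 y-axis [-5.e-03 -2.e-04 -1.e+00] q7 -1.4 F [ 0.4 -0.2 -1. ] gap 23.8
dp total [-1.9 33.9  0.5]
wrist dome [571.4 -24.1  30.7] 160.71912072304048 9814
wrist 26266 178.94005734423897 380.0858332965913
cone tilt [ 5.6916e+02 -2.5020e+01  2.4824e+02  1.0000e+00  1.0000e-02  0.0000e+00]
cone upright [569.3  -25.02 246.82   1.  ]
scene dome [569.6 -23.5  30.8] 160.84982485546422 469
scene 794 178.10195443813905 415.937924597608
cone tilt [ 5.6638e+02 -2.3250e+01  2.4169e+02  9.6000e-01  2.0000e-02 -4.0000e-02]
cone upright [566.67 -23.89 236.7    0.94]
side dome [567.4 -27.   29.2] 159.1705889014143 659
side 1062 178.10340314912708 435.8937773266198
cone tilt [ 5.6689e+02 -2.4880e+01  2.3462e+02  9.3000e-01  0.0000e+00 -2.0000e-02]
cone upright [566.89 -25.15 232.47   0.92]
```

View pics/scene4.png

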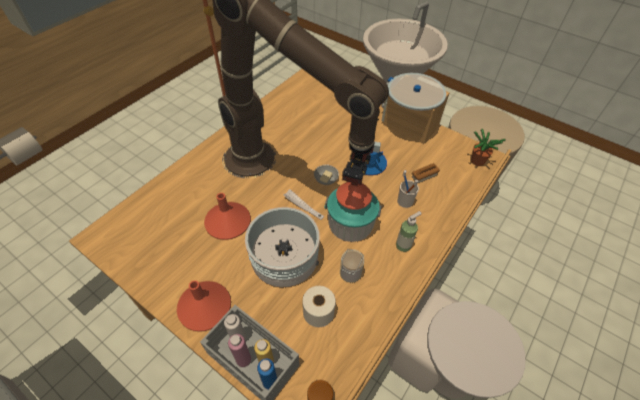

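View pics/side4.png

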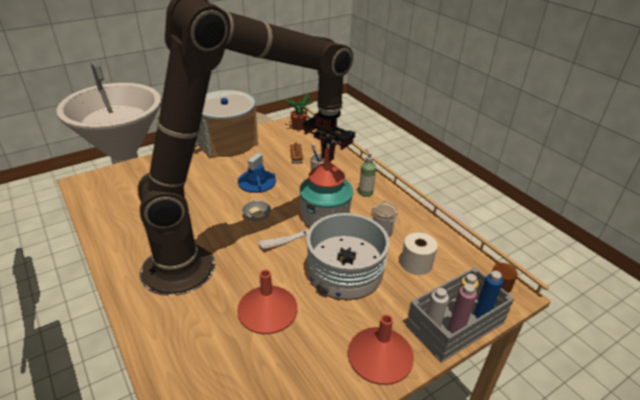

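View pics/wrist4.png

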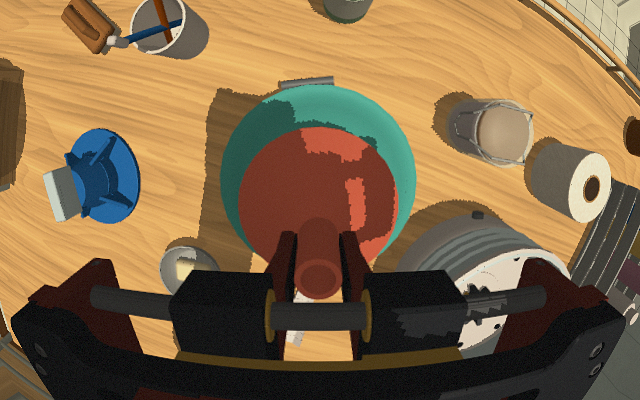

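The funnel hangs just above the dome, and the wrist and scene fits put it about 2 mm short of the crown in x. I'll correct that and lower it gently.

```bash
python3 -m inch '[{"gripper":15,"dp":[-2.2,10,0.4],"turn":0},{"gripper":15,"dp":[0,10,0],"turn":0},{"gripper":15,"dp":[0,6,0],"turn":0},{"gripper":15,"dp":[0,2,0],"turn":0},{"gripper":15,"dp":[0,0,0],"turn":0}]'; python3 -m inch '[{"gripper":15,"dp":[0,1,0],"turn":0},{"gripper":15,"dp":[0,1,0],"turn":0},{"gripper":15,"dp":[0,0,0],"turn":0}]'
python3 - <<'E'
from h import *
togo((571,-24.5,239))
E
```

```text
time: 5.55
position: [572.9, -24.0, 410.1]
ee_rot: [-0.332, 2.049, -2.048]
contact_force: [0.5, -0.4, -0.6]
finger_gap: 24.1
time: 5.85
position: [573.0, -23.9, 408.8]
ee_rot: [-0.331, 2.048, -2.048]
contact_force: [-0.3, -0.4, -1.3]
finger_gap: 23.6
t 5.85 grasp [573.  -23.9 245.8] jaw hdg -71.6 y-axis [ 2.e-04 -0.e+00 -1.e+00] q7 -1.41 F [-0.3 -0.4 -1.3] gap 23.6
dp total [ 2.1  6.8 -0.1]
```

```bash
cat > chk.py <<'E'
from h import *
from scipy.optimize import least_squares
def chk(n):
    d=grab(n); w=cloud(d); hsv=cv2.cvtColor(d["frame"],cv2.COLOR_BGR2HSV)
    m=(hsv[...,0]>75)&(hsv[...,0]<95)&(hsv[...,1]>120); p=w[m]; p=p[(p[:,2]>115)&(p[:,2]<175)]
    c=sphere_fix(p,130); print(n,"dome",c.round(1),c[2]+130,len(p))
    red=((hsv[...,0]<8)|(hsv[...,0]>174))&(hsv[...,1]>110); s=w[red]; s=s[(np.hypot(s[:,0]-571,s[:,1]+24)<80)&(s[:,2]<195)&(s[:,2]>135)]
    t=s
    x=least_squares(lambda x:np.hypot(t[:,0]-x[0],t[:,1]-x[1])-(x[2]-x[3]*t[:,2]),[571,-24,220,1],loss='soft_l1').x; print("  cone upright",x.round(2),len(t),"diff",(c[:2]-x[:2]).round(1))
    return d
E
python3 - <<'E'
from chk import *
for n in ("wrist","wrist","scene","side"):
    d=chk(n)
togo(None)
E
```

```text
wrist dome [572.1 -23.9  30.3] 160.31521381980394 12706
  cone upright [573.74 -24.23 220.69   1.  ] 12638 diff [-1.6  0.3]
wrist dome [572.1 -23.9  30.3] 160.29291838333012 12718
  cone upright [573.77 -24.25 220.72   1.  ] 12640 diff [-1.6  0.3]
scene dome [569.1 -23.4  31.4] 161.39019028478745 438
  cone upright [569.84 -22.8  207.08   0.92] 572 diff [-0.7 -0.6]
side dome [566.7 -27.6  29.2] 159.2099037243515 458
  cone upright [570.12 -23.43 206.51   0.92] 544 diff [-3.4 -4.2]
t 6.05 grasp [573.  -24.  245.8] jaw hdg -71.6 y-axis [ 3.e-04 -1.e-04 -1.e+00] q7 -1.41 F [ 1.2  0.5 -0.9] gap 23.7
```

```bash
python3 -m inch '[{"gripper":15,"dp":[1.2,1,-0.4],"turn":0},{"gripper":15,"dp":[0,1,0],"turn":0},{"gripper":15,"dp":[0,1,0],"turn":0},{"gripper":15,"dp":[0,0,0],"turn":0}]'; python3 -m inch '[{"gripper":15,"dp":[0,1,0],"turn":0},{"gripper":15,"dp":[0,0,0],"turn":0}]'; python3 -m inch '[{"gripper":15,"dp":[0,1,0],"turn":0},{"gripper":15,"dp":[0,0,0],"turn":0}]'
python3 - <<'E'
from chk import *
d=chk("wrist")
togo(None)
E
```

```text
time: 6.45
position: [571.6, -23.9, 405.4]
ee_rot: [-0.332, 2.048, -2.048]
contact_force: [-0.1, 0.2, -0.6]
finger_gap: 23.7
time: 6.65
position: [571.7, -23.9, 404.5]
ee_rot: [-0.332, 2.048, -2.048]
contact_force: [0.4, 0.3, -1.1]
finger_gap: 23.9
time: 6.85
position: [571.7, -23.9, 403.6]
ee_rot: [-0.331, 2.048, -2.048]
contact_force: [0.3, 0.5, -1.6]
finger_gap: 24.3
wrist dome [572.2 -23.9  30.2] 160.23187172917648 13747
  cone upright [572.39 -24.22 215.42   1.  ] 13609 diff [-0.2  0.3]
t 6.9 grasp [571.7 -23.9 240.6] jaw hdg -71.6 y-axis [-0.  0. -1.] q7 -1.41 F [ 0.2 -0.2 -1.1] gap 23.7
```

```bash
python3 -m inch '[{"gripper":15,"dp":[0,0.7,0],"turn":0},{"gripper":15,"dp":[0,0,0],"turn":0}]'; python3 -m inch '[{"gripper":15,"dp":[0,0.7,0],"turn":0},{"gripper":15,"dp":[0,0,0],"turn":0}]'; python3 -m inch '[{"gripper":15,"dp":[0,0.7,0],"turn":0},{"gripper":15,"dp":[0,0,0],"turn":0}]'
```

```text
time: 7.1
position: [571.8, -23.9, 403.3]
ee_rot: [-0.331, 2.048, -2.048]
contact_force: [0.1, -0.8, 2.3]
finger_gap: 23.8
time: 7.3
position: [571.8, -23.9, 403.1]
ee_rot: [-0.33, 2.047, -2.048]
contact_force: [-1.4, 0.4, 5.7]
finger_gap: 23.9
time: 7.5
position: [571.9, -23.9, 402.9]
ee_rot: [-0.329, 2.047, -2.048]
contact_force: [-1.6, -0.6, 8.6]
finger_gap: 23.7
```

It's in contact at 8.6 N, so I'll relieve most of that and open the fingers slowly.

```bash
python3 -m inch '[{"gripper":15,"dp":[0,-1.2,0],"turn":0},{"gripper":15,"dp":[0,0,0],"turn":0}]'; python3 -m inch '[{"gripper":26,"dp":[0,0,0],"turn":0},{"gripper":29,"dp":[0,0,0],"turn":0},{"gripper":34,"dp":[0,0,0],"turn":0},{"gripper":40,"dp":[0,0,0],"turn":0},{"gripper":60,"dp":[0,0,0],"turn":0},{"gripper":60,"dp":[0,0,0],"turn":0}]' 5;  python3 - <<'E'
from chk import *
d=chk("wrist"); cv2.imwrite("pics/w5.png",d["frame"])
togo(None)
E
```

```text
time: 7.7
position: [571.8, -23.9, 403.1]
ee_rot: [-0.33, 2.047, -2.048]
contact_force: [0.6, -0.8, 4.0]
finger_gap: 24.2
time: 8.3
position: [571.7, -24.0, 402.7]
ee_rot: [-0.332, 2.048, -2.048]
contact_force: [-0.1, -0.2, -0.3]
finger_gap: 52.6
wrist dome [572.1 -24.   30.3] 160.27371960485397 13684
  cone upright [572.47 -24.16 215.13   1.  ] 14122 diff [-0.3  0.2]
t 8.35 grasp [571.7 -24.  239.7] jaw hdg -71.6 y-axis [-1.e-04 -0.e+00 -1.e+00] q7 -1.41 F [-0.1 -0.2  0.8] gap 56.5
```

View pics/w5.png

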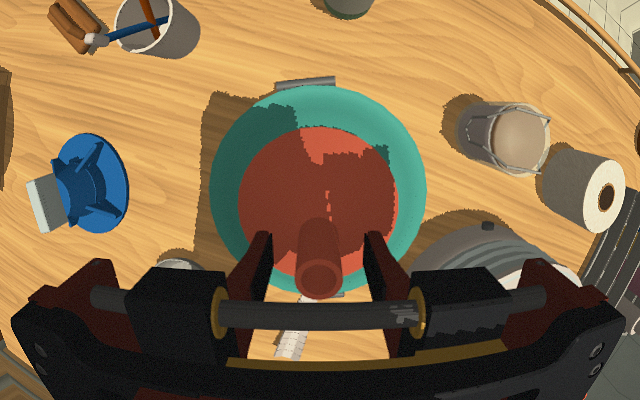

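The funnel is released and stands upright on the dome, centred to within about 0.4 mm. Next is straight up and over to the agitator.

```bash
python3 -m inch '[{"gripper":80,"dp":[0,-5,0],"turn":0},{"gripper":80,"dp":[0,-20,0],"turn":0},{"gripper":85,"dp":[0,-35,0],"turn":0},{"gripper":85,"dp":[0,-30,0],"turn":0},{"gripper":85,"dp":[0,-5,0],"turn":0}]'
python3 - <<'E'
from chk import *
import pickle
togo((448.5,304.5,240))
d=grab("wrist"); cv2.imwrite("pics/w6.png",d["frame"]); pickle.dump(d,open("w6.pkl","wb"))
E
```

```text
time: 8.85
position: [572.1, -23.7, 502.1]
ee_rot: [-0.324, 2.044, -2.047]
contact_force: [0.2, 0.7, -0.3]
finger_gap: 84.6
t 8.85 grasp [573.2 -23.7 339.1] jaw hdg -71.6 y-axis [ 6.3e-03 -1.0e-04 -1.0e+00] q7 -1.38 F [ 0.2  0.7 -0.3] gap 84.6
dp total [  15.4   98.2 -350.9]
```

View pics/w6.png

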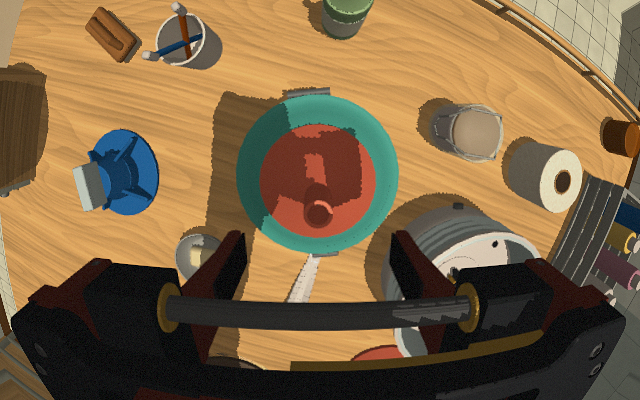

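The funnel stands centred on the dome, with its spout ring at (319,213). For the bar's heading I'll use the top-edge corners from both views.

Run:
```python
from h import *
import pickle
d=pickle.load(open("scene0.pkl","rb"))
a=onplane(d,335+30.0,125+15.7,122);b=onplane(d,335+45.5,125+17.8,122);print("scene far edge",a.round(),b.round(),np.degrees(np.arctan2(*(b-a)[1::-1])),np.linalg.norm(b-a))
d=pickle.load(open("w6.pkl","rb"))
big=cv2.resize(d["frame"][120:220,60:170],None,fx=7,fy=6,interpolation=cv2.INTER_CUBIC);cv2.imwrite("pics/w6c.png",big)
w=cloud(d).reshape(-1,3); g=w[(np.hypot(w[:,0]-449,w[:,1]-305)<60)&(w[:,2]>112)]; print(len(g),g.mean(0),cv2.minAreaRect(g[:,:2].astype(np.float32)))
togo(None)
```

```text
scene far edge [417. 301. 122.] [477. 331. 122.] 26.444494608281747 67.09031943325589
629 [453.12332195 304.76714824 120.35833038] ((451.69354248046875, 306.7312927246094), (70.1354751586914, 26.700027465820312), 27.603696823120117)
t 8.9 grasp [572.8 -23.7 337.8] jaw hdg -71.6 y-axis [ 4.8e-03 -2.0e-04 -1.0e+00] q7 -1.38 F [-0.2 -0.2  0.5] gap 85.4
```

View pics/w6c.png

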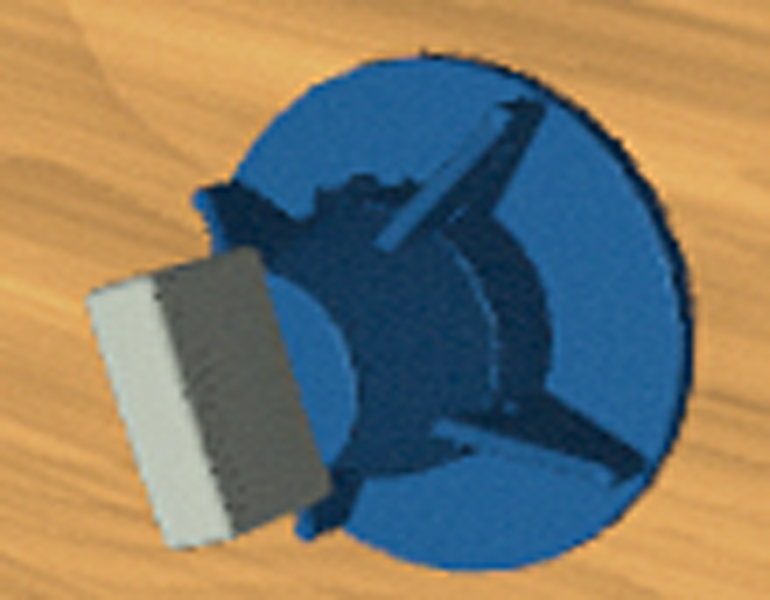

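```bash
python3 -m inch '[{"gripper":85,"dp":[1,0,-20],"turn":0},{"gripper":85,"dp":[2,0,-38],"turn":0},{"gripper":85,"dp":[2,0,-45],"turn":0},{"gripper":85,"dp":[2,0,-48],"turn":0},{"gripper":85,"dp":[2,0,-48],"turn":0},{"gripper":85,"dp":[2,10,-48],"turn":0},{"gripper":85,"dp":[2,20,-45],"turn":0},{"gripper":85,"dp":[1,30,-35],"turn":0}]';python3 -m inch '[{"gripper":85,"dp":[1,28,-18],"turn":-0.07},{"gripper":85,"dp":[0,10,-6],"turn":-0.08},{"gripper":85,"dp":[0,0,0],"turn":0}]'
python3 - <<'E'
from chk import *
import pickle
togo((451,305.5,106),117)
d=grab("wrist"); cv2.imwrite("pics/w7.png",d["frame"]); pickle.dump(d,open("w7.pkl","wb"))
w=cloud(d).reshape(-1,3); g=w[(np.hypot(w[:,0]-449,w[:,1]-305)<60)&(w[:,2]>112)&(w[:,2]<130)]; print(len(g),g.mean(0),cv2.minAreaRect(g[:,:2].astype(np.float32)))
E
```

```text
time: 9.7
position: [453.7, 284.5, 437.6]
ee_rot: [-0.331, 2.048, -2.045]
contact_force: [2.2, 0.9, -1.0]
finger_gap: 84.4
time: 10.0
position: [445.1, 304.8, 397.0]
ee_rot: [-0.479, 1.958, -1.96]
contact_force: [-0.8, -0.3, -0.1]
finger_gap: 85.2
t 10.0 grasp [444.4 304.5 234. ] jaw hdg -62.8 y-axis [-0.0045 -0.0021 -1.    ] q7 -1.97 F [-0.8 -0.3 -0.1] gap 85.2
dp total [ -7.  128.    2.1]
turn (about tool y, rad): 0.003  world heading change -0.2
2110 [452.6632413  309.74222152 121.69135566] ((450.87310791015625, 308.99981689453125), (68.89723205566406, 24.016517639160156), 28.82625389099121)
```

View pics/w7.png

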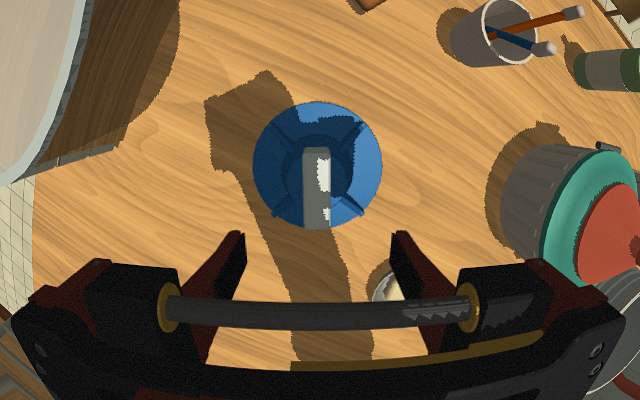

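```bash
cat > agi.py <<'E'
from h import *
def agi(d,z,c0,flange_z=10):
    w=cloud(d); hsv=cv2.cvtColor(d["frame"],cv2.COLOR_BGR2HSV)
    bl=((hsv[...,0]>100)&(hsv[...,0]<120)&(hsv[...,1]>150))
    p=w[bl]; p=p[np.hypot(p[:,0]-c0[0],p[:,1]-c0[1])<100]
    p=p[abs(p[:,2]-(z+flange_z))<6]
    h=cv2.convexHull(p[:,:2].astype(np.float32))[:,0]
    print("flange",len(p),cv2.minEnclosingCircle(h),[round(float(x),1) for x in circ(h)])
    q=w.reshape(-1,3); g=q[(np.hypot(q[:,0]-c0[0],q[:,1]-c0[1])<50)&(abs(q[:,2]-z-122)<6)]
    r=cv2.minAreaRect(g[:,:2].astype(np.float32)); print("bar",len(g),r)
E
python3 - <<'E'
from agi import *
import pickle
d=pickle.load(open("w7.pkl","rb")); agi(d,0,(450,306))
d=pickle.load(open("w6.pkl","rb")); agi(d,0,(450,306))
d=grab("wrist"); agi(d,0,(450,306)); togo((450,308,106),118)
big=cv2.resize(d["frame"][90:240,240:400],None,fx=5,fy=4,interpolation=cv2.INTER_CUBIC);cv2.imwrite("pics/w7c.png",big)
E
```

```text
flange 5923 ((450.659423828125, 308.4898681640625), 79.04072570800781) [450.6, 308.5, 78.4]
bar 2090 ((450.87310791015625, 308.99981689453125), (68.89723205566406, 24.016517639160156), 28.82625389099121)
flange 2339 ((451.5498046875, 306.40643310546875), 79.4643783569336) [451.9, 306.5, 78.4]
bar 552 ((451.37579345703125, 307.3390197753906), (70.1354751586914, 25.328453063964844), 27.603696823120117)
flange 5915 ((450.7629089355469, 308.4391784667969), 78.84361267089844) [450.7, 308.5, 78.4]
bar 2119 ((450.5704345703125, 308.9495849609375), (69.33287811279297, 23.415334701538086), 27.32956886291504)
t 10.1 grasp [446.4 303.7 236.4] jaw hdg -63.2 y-axis [-9.e-04 -6.e-04 -1.e+00] q7 -1.97 F [-0.4 -0.5 -0.1] gap 84.9
dp total [ -5.2 130.4  -2.2]
turn (about tool y, rad): -0.020  world heading change 1.2
```

View pics/w7c.png

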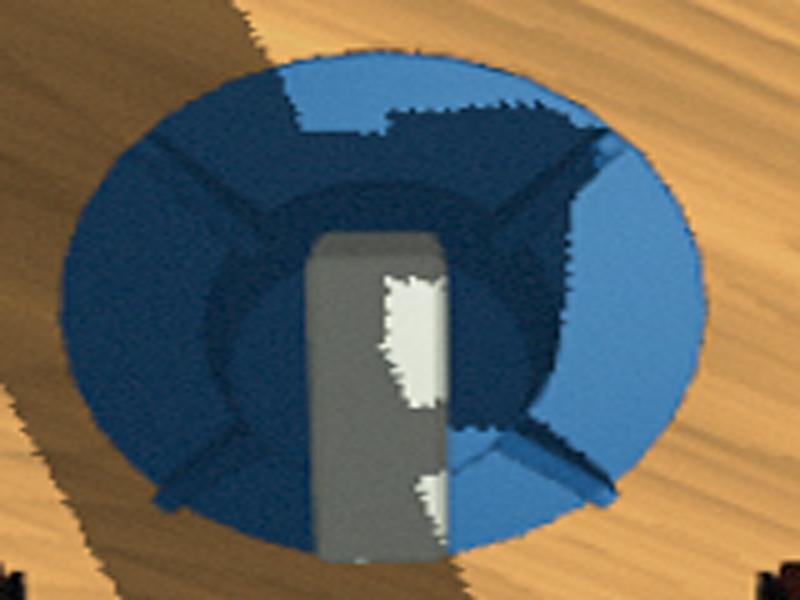

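Flange centre is (450.6,308.5) and the bar heading about 27.5°, so the jaws are already square across the bar. Descending to grasp.

```bash
python3 -m inch '[{"gripper":85,"dp":[-6,15,-2.5],"turn":0},{"gripper":85,"dp":[0,30,0],"turn":0},{"gripper":85,"dp":[0,35,0],"turn":0},{"gripper":85,"dp":[0,30,0],"turn":0},{"gripper":70,"dp":[0,15,0],"turn":0},{"gripper":50,"dp":[0,4,0],"turn":0},{"gripper":20,"dp":[0,0,0],"turn":0},{"gripper":20,"dp":[0,0,0],"turn":0}]' 20;  python3 - <<'E'
from agi import *
togo((450.6,308.5,106),117.5)
d=grab("wrist"); cv2.imwrite("pics/w8.png",d["frame"])
E
```

```text
time: 10.9
position: [451.1, 309.6, 272.0]
ee_rot: [-0.467, 1.959, -1.958]
contact_force: [-0.7, -0.0, 0.2]
finger_gap: 56.7
t 10.9 grasp [451.4 309.8 109. ] jaw hdg -63.0 y-axis [ 0.0018  0.0012 -1.    ] q7 -2.07 F [-0.7 -0.   0.2] gap 56.7
dp total [1.3 3.  0.8]
turn (about tool y, rad): -0.010  world heading change 0.5
```

View pics/w8.png

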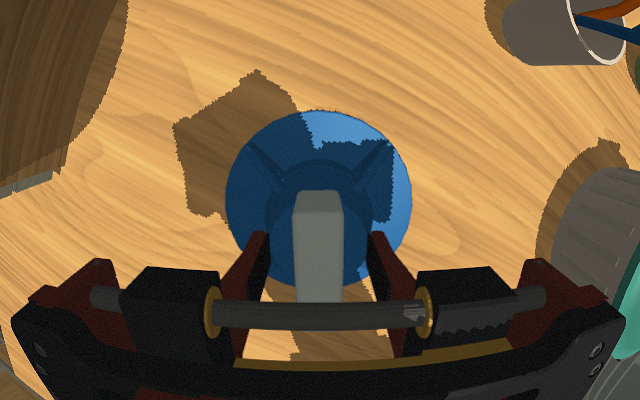

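The bar sits centred between the jaws at (318,245). Closing and lifting.

```bash
python3 -m inch '[{"gripper":15,"dp":[1,2,0.5],"turn":0},{"gripper":15,"dp":[0,0,0],"turn":0},{"gripper":15,"dp":[0,0,0],"turn":0},{"gripper":15,"dp":[0,0,0],"turn":0},{"gripper":15,"dp":[0,0,0],"turn":0},{"gripper":15,"dp":[0,0,0],"turn":0}]' 55; python3 -m inch '[{"gripper":15,"dp":[0,-5,0],"turn":0},{"gripper":15,"dp":[0,-20,0],"turn":0},{"gripper":15,"dp":[0,-45,0],"turn":0},{"gripper":15,"dp":[0,-50,0],"turn":0},{"gripper":15,"dp":[0,-50,0],"turn":0},{"gripper":15,"dp":[0,-40,0],"turn":0},{"gripper":15,"dp":[0,-10,0],"turn":0},{"gripper":15,"dp":[0,0,0],"turn":0}]';  python3 - <<'E'
from agi import *
import pickle
togo((464,-308.5,320))
for n in("wrist","scene","side"):
    d=grab(n); cv2.imwrite(f"pics/{n}9.png",d["frame"]); pickle.dump(d,open(f"{n}9.pkl","wb"))
E
```

```text
time: 11.55
position: [450.0, 308.4, 268.9]
ee_rot: [-0.47, 1.959, -1.959]
contact_force: [-0.2, -0.2, 2.0]
finger_gap: 23.8
time: 12.35
position: [449.8, 308.4, 489.8]
ee_rot: [-0.467, 1.959, -1.958]
contact_force: [0.4, 0.3, -3.9]
finger_gap: 23.4
t 12.35 grasp [450.2 308.5 326.8] jaw hdg -63.0 y-axis [ 0.0021  0.001  -1.    ] q7 -1.93 F [ 0.4  0.3 -3.9] gap 23.4
dp total [267.5   6.2 556.2]
```

View pics/scene9.png

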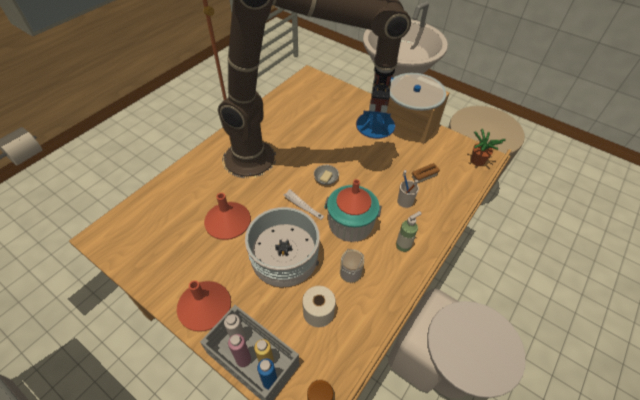

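View pics/wrist9.png

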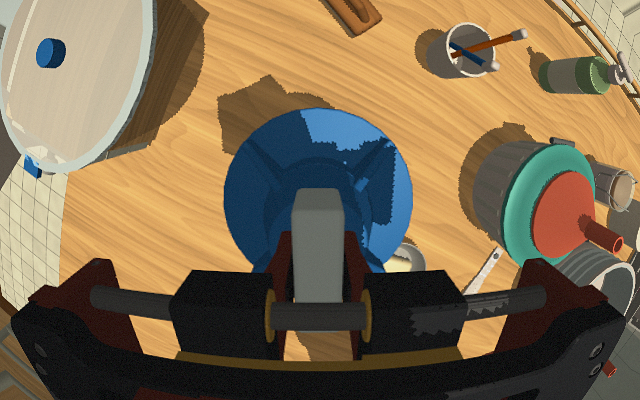

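The agitator is held level at (318,190 in the wrist view) and the funnel still stands on the dome. Now for the drive, with enlarged crops from both fixed cameras.

Run:
```python
from agi import *
import pickle
a=pickle.load(open("scene9.pkl","rb"));b=pickle.load(open("side9.pkl","rb"))
A=cv2.resize(a["frame"][225:270,260:308],None,fx=13,fy=13,interpolation=cv2.INTER_CUBIC)
B=cv2.resize(b["frame"][235:280,320:376],None,fx=13,fy=13,interpolation=cv2.INTER_CUBIC)
cv2.imwrite("pics/drvA.png",A);cv2.imwrite("pics/drvB.png",B)
for d in(a,b):
    q=cloud(d).reshape(-1,3); r=np.hypot(q[:,0]-462,q[:,1]+308)
    p=q[(q[:,2]>144)&(q[:,2]<156)&(r>110)&(r<135)]
    for _ in range(4):
        x=circ(p); e=np.abs(np.hypot(p[:,0]-x[0],p[:,1]-x[1])-x[2]); p=p[e<8]
    print("rim",x,len(p)); 
    p=q[(r<36)&(q[:,2]>82)&(q[:,2]<98)]; print("drive",len(p),p.mean(0),cv2.minEnclosingCircle(p[:,:2].astype(np.float32)))
    print("exp centre px",proj(d,(464,-308.3,90)))
w=pickle.load(open("w2.pkl","rb"));
```

```text
rim (np.float64(461.3613153326424), np.float64(-308.4479482138971), np.float64(123.40540679838413)) 687
drive 138 [ 461.80464015 -307.94261407   89.30014852] ((460.6996765136719, -307.3289794921875), 29.90584945678711)
exp centre px (np.float64(283.3694001726173), np.float64(245.78958806866802))
rim (np.float64(458.7599789394034), np.float64(-309.5255114892965), np.float64(123.41119578139528)) 735
drive 150 [ 458.99431368 -309.76255543   88.29137857] ((461.0671691894531, -308.7295837402344), 32.24315643310547)
exp centre px (np.float64(346.97769106986715), np.float64(252.0918885360723))
```

View pics/drvA.png

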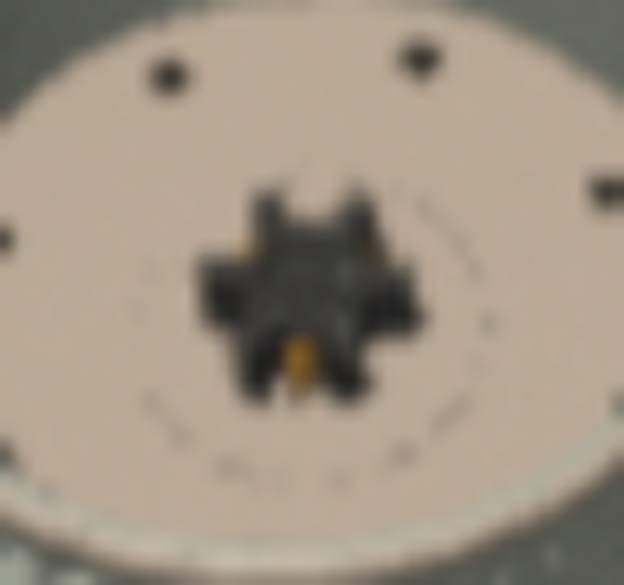

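View pics/drvB.png

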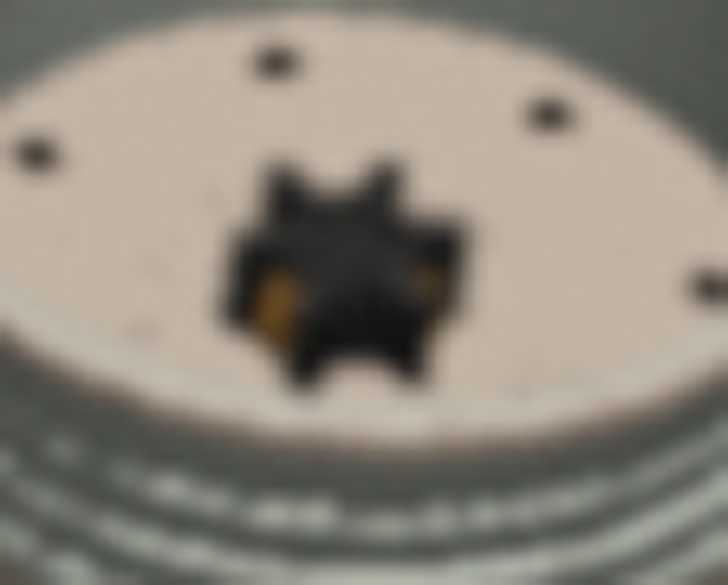

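In both crops the six teeth are clear. In the scene crop the tips lie near (268,195), (360,195), (410,300), (350,390), (255,390) and (205,290). I'll fit the angle by silhouette in both views.

```bash
cat > drv.py <<'E'
from h import *
from scipy.optimize import minimize
def gear(th):
    # star polygon outline radius function
    from math import radians
    S=16; im=np.zeros((1120,1120),np.uint8); c=560
    cv2.circle(im,(c,c),19*S,255,-1)
    for k in range(6):
        a=th+k*np.pi/3; u=np.array([np.cos(a),np.sin(a)]); n=np.array([-u[1],u[0]])
        P=np.array([n*4.25,u*30+n*4.25,u*30-n*4.25,-n*4.25])*S+c
        cv2.fillPoly(im,[P.round().astype(np.int32)],255)
    cs,_=cv2.findContours(im,cv2.RETR_EXTERNAL,cv2.CHAIN_APPROX_TC89_L1)
    return (cs[0][:,0].astype(float)-c)/S
def projv(d,P):
    T=np.linalg.inv(d["pose"]); p=P@T[:3,:3].T+T[:3,3]; K=d["intrinsics"]
    x,y=p[:,0]/-p[:,2],-p[:,1]/-p[:,2]
    return np.c_[x*K[0,0]+K[0,2],y*K[1,1]+K[1,2]]
def fit(d,c0,box,verbose=True):
    u0,u1,v0,v1=box; F=8
    g=cv2.cvtColor(d["frame"],cv2.COLOR_BGR2GRAY)[v0:v1,u0:u1].astype(float)
    hsv=cv2.cvtColor(d["frame"],cv2.COLOR_BGR2HSV)[v0:v1,u0:u1]
    bg=np.median(g); dark=np.percentile(g,3)
    obs=((bg-g)/(bg-dark)).clip(0,1)
    wt=np.where((hsv[...,1]>110),0.,1.)  # ignore brass
    def ren(x,y,th):
        im=np.zeros(((v1-v0)*F,(u1-u0)*F),np.uint8); G=gear(th)
        for z in np.arange(60,90.1,2.5):
            p=projv(d,np.c_[G[:,0]+x,G[:,1]+y,np.full(len(G),z)]); q=((p-[u0,v0]+.5)*F).round().astype(np.int32)
            cv2.fillPoly(im,[q],255)
        return cv2.GaussianBlur(cv2.resize(im,(u1-u0,v1-v0),interpolation=cv2.INTER_AREA).astype(float)/255,(0,0),0.7)
    f=lambda p:((ren(*p[:2],np.radians(p[2]))-obs)**2*wt).sum()
    best=min((minimize(f,[*c0,t],method="Nelder-Mead",options=dict(initial_simplex=[[*c0,t],[c0[0]+3,c0[1],t],[c0[0],c0[1]+3,t],[*c0,t+8]],xatol=.05,fatol=.005)) for t in(0,15,30,45)),key=lambda r:r.fun)
    print("drive fit",best.x.round(2),"th mod60",round(best.x[2]%60,2),"cost",best.fun.round(2))
    return best.x
E
python3 - <<'E'
from drv import *
import pickle
a=pickle.load(open("scene9.pkl","rb"));b=pickle.load(open("side9.pkl","rb"))
fit(a,(461.5,-308.4),(268,299,234,262)); fit(b,(459,-309.5),(330,364,240,272))
E
```

```text
drive fit [ 461.96 -307.84   34.75] th mod60 34.75 cost 4.27
drive fit [ 461.15 -308.3    32.79] th mod60 32.79 cost 53.89
```

The two silhouettes agree that the teeth are at about 34° mod 60 (34.8 scene, 32.8 side). The agitator's bar is at 27°, so it needs about +7° of heading. I'll carry it over, swinging inward past the hamper.

```bash
python3 -m inch '[{"gripper":15,"dp":[7,-5,10],"turn":0},{"gripper":15,"dp":[18,-5,26],"turn":0},{"gripper":15,"dp":[25,0,36],"turn":0},{"gripper":15,"dp":[25,0,36],"turn":0},{"gripper":15,"dp":[26,0,37],"turn":0},{"gripper":15,"dp":[26,0,37],"turn":0},{"gripper":15,"dp":[26,0,37],"turn":0},{"gripper":15,"dp":[26,0,37],"turn":0}]'; python3 -m inch '[{"gripper":15,"dp":[13,0,44],"turn":0},{"gripper":15,"dp":[13,0,44],"turn":0},{"gripper":15,"dp":[13,0,44],"turn":0},{"gripper":15,"dp":[13,0,44],"turn":0},{"gripper":15,"dp":[12,0,40],"turn":0},{"gripper":15,"dp":[11,0,36],"turn":0},{"gripper":15,"dp":[8,0,27],"turn":0},{"gripper":15,"dp":[5,0,16],"turn":0}]'; python3 -m inch '[{"gripper":15,"dp":[0,10,0],"turn":-0.06},{"gripper":15,"dp":[0,10,0],"turn":-0.067},{"gripper":15,"dp":[0,0,0],"turn":0}]';python3 - <<'E'
from agi import *
import pickle
togo((464,-308.3,320),124.3)
for n in("wrist","scene","side"):
    d=grab(n); cv2.imwrite(f"pics/{n}10.png",d["frame"]); pickle.dump(d,open(f"{n}10.pkl","wb"))
E
```

```text
time: 13.3
position: [405.2, -3.4, 498.1]
ee_rot: [-0.471, 1.96, -1.96]
contact_force: [0.8, -0.1, -3.1]
finger_gap: 23.6
time: 14.1
position: [461.0, -306.6, 497.4]
ee_rot: [-0.47, 1.963, -1.961]
contact_force: [0.4, -0.5, -3.4]
finger_gap: 23.7
time: 14.4
position: [461.3, -303.3, 476.8]
ee_rot: [-0.583, 1.884, -1.877]
contact_force: [-0.5, 0.9, -2.7]
finger_gap: 23.7
t 14.4 grasp [ 460.8 -302.9  313.8] jaw hdg -55.7 y-axis [-0.0033  0.0024 -1.    ] q7 -0.5 F [-0.5  0.9 -2.7] gap 23.7
dp total [ 0.4 -6.2  6.2]
turn (about tool y, rad): 0.001  world heading change -0.0
```

View pics/wrist10.png

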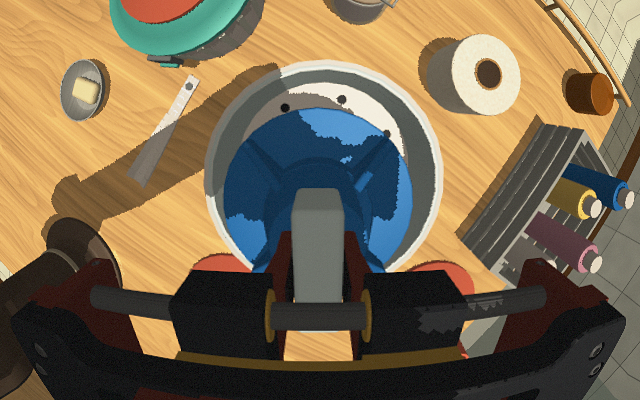

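View pics/side10.png

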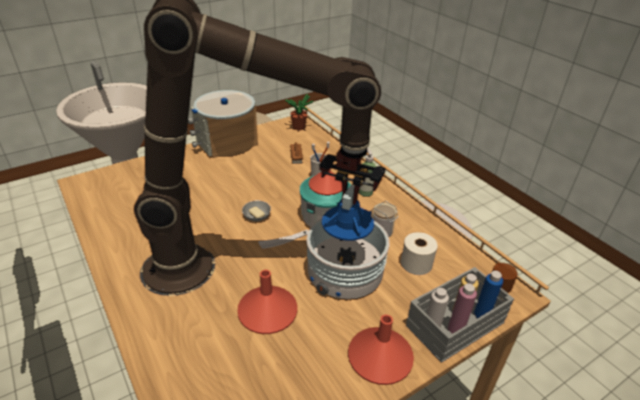

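The agitator hovers over the tub. The wrist view shows the rim arc from (207,170) to (443,200) and the flange centred at about (318,200). I'll fit rim against flange in the wrist view.

```bash
cat > rim.py <<'E'
from agi import *
def rim(d,c0=(464,-308.3)):
    q=cloud(d).reshape(-1,3); r=np.hypot(q[:,0]-c0[0],q[:,1]-c0[1])
    p=q[(q[:,2]>144)&(q[:,2]<156)&(r>108)&(r<136)]
    for _ in range(4):
        x=circ(p); e=np.abs(np.hypot(p[:,0]-x[0],p[:,1]-x[1])-x[2]); p=p[e<9]
    print("rim free",np.round(x,1),len(p),"z",np.median(p[:,2]).round(1))
    from scipy.optimize import least_squares
    print("rim r=122.5",least_squares(lambda c:np.hypot(p[:,0]-c[0],p[:,1]-c[1])-122.5,c0,loss='soft_l1').x.round(1))
E
python3 - <<'E'
from rim import *
import pickle
d=pickle.load(open("wrist10.pkl","rb")); rim(d); agi(d,208,(462,-304))
d=grab("wrist"); rim(d); agi(d,208,(462,-304));togo((464,-308.3,320),124.3)
d=pickle.load(open("scene10.pkl","rb")); rim(d); agi(d,208,(462,-304))
d=pickle.load(open("w2.pkl","rb")); rim(d)
d=pickle.load(open("side10.pkl","rb")); agi(d,208,(462,-304))
E
```

```text
rim free [ 463.9 -308.1  122.8] 6037 z 149.2
rim r=122.5 [ 464.  -307.9]
flange 11761 ((461.32159423828125, -302.7685852050781), 79.40958404541016) [461.2, -302.8, 79.0]
bar 5561 ((461.0620422363281, -300.4793701171875), (71.67535400390625, 43.38432312011719), 19.42989158630371)
rim free [ 463.9 -308.1  122.8] 5968 z 149.2
rim r=122.5 [ 464. -308.]
flange 11607 ((463.131591796875, -303.81365966796875), 79.6109390258789) [462.6, -303.6, 78.9]
bar 5604 ((465.1368408203125, -305.222412109375), (71.95777130126953, 42.961265563964844), 49.94747543334961)
t 14.6 grasp [ 462.  -303.6  316.3] jaw hdg -55.8 y-axis [ 5.e-04 -1.e-04 -1.e+00] q7 -0.5 F [ 0.1  0.4 -2.5] gap 23.7
dp total [ 1.  -3.7  5. ]
turn (about tool y, rad): -0.002  world heading change 0.1
rim free [ 461.3 -308.2  123.5] 556 z 150.2
rim r=122.5 [ 461.8 -308.9]
flange 669 ((461.83575439453125, -306.3874816894531), 77.72294616699219) [461.4, -305.0, 76.6]
bar 26 ((483.6986389160156, -286.69818115234375), (9.533349990844727, 26.170934677124023), 38.820499420166016)
rim free [ 464.6 -308.2  122.3] 8784 z 149.1
rim r=122.5 [ 464.3 -308.3]
flange 649 ((455.1412048339844, -305.5893249511719), 79.530517578125) [455.7, -306.9, 77.2]
bar 143 ((458.16729736328125, -307.11810302734375), (68.12570190429688, 41.5039176940918), 19.262386322021484)
```

```bash
python3 -m inch '[{"gripper":15,"dp":[1,10,4.7],"turn":0},{"gripper":15,"dp":[0,30,0],"turn":0},{"gripper":15,"dp":[0,35,0],"turn":0},{"gripper":15,"dp":[0,25,0],"turn":0},{"gripper":15,"dp":[0,10,0],"turn":0},{"gripper":15,"dp":[0,2,0],"turn":0},{"gripper":15,"dp":[0,0,0],"turn":0},{"gripper":15,"dp":[0,0,0],"turn":0}]'
python3 - <<'E'
from rim import *
togo((464,-308.1,196),124.3)
d=grab("wrist"); rim(d); agi(d,98,(464,-308)); cv2.imwrite("pics/w11.png",d["frame"])
E
```

```text
time: 15.4
position: [464.2, -308.6, 368.2]
ee_rot: [-0.578, 1.878, -1.882]
contact_force: [-0.4, -0.4, -2.8]
finger_gap: 23.5
t 15.4 grasp [ 464.6 -308.8  205.2] jaw hdg -55.8 y-axis [ 0.0022 -0.0013 -1.    ] q7 -0.5 F [-0.4 -0.4 -2.8] gap 23.5
dp total [ 0.1  9.2 -0.9]
turn (about tool y, rad): -0.001  world heading change 0.1
rim free [ 464.3 -308.   122.3] 11581 z 149.2
rim r=122.5 [ 464.1 -308.2]
flange 11495 ((465.2729187011719, -309.0313415527344), 79.39599609375) [465.5, -308.8, 78.7]
bar 5591 ((467.5585021972656, -310.55718994140625), (71.99783325195312, 43.27400207519531), 50.786041259765625)
```

View pics/w11.png

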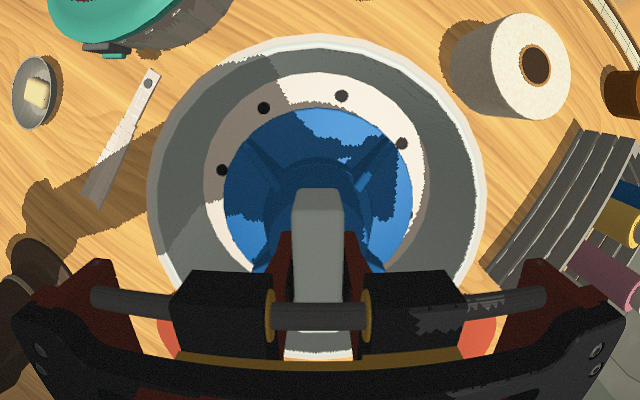

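The flange sits about 1 mm off the rim's centre. I'll correct it, then go down gently onto the drive.

```bash
python3 -m inch '[{"gripper":15,"dp":[0.4,2,-1],"turn":0},{"gripper":15,"dp":[0,2,0],"turn":0},{"gripper":15,"dp":[0,2,0],"turn":0},{"gripper":15,"dp":[0,0,0],"turn":0}]'; python3 -m inch '[{"gripper":15,"dp":[0,1.5,0],"turn":0},{"gripper":15,"dp":[0,1.5,0],"turn":0},{"gripper":15,"dp":[0,0,0],"turn":0}]'; python3 -m inch '[{"gripper":15,"dp":[0,1.5,0],"turn":0},{"gripper":15,"dp":[0,1.5,0],"turn":0},{"gripper":15,"dp":[0,0,0],"turn":0}]'
```

```text
time: 15.85
position: [462.7, -307.6, 360.5]
ee_rot: [-0.58, 1.881, -1.88]
contact_force: [0.0, 0.5, -3.1]
finger_gap: 23.4
time: 16.15
position: [462.8, -307.7, 357.5]
ee_rot: [-0.58, 1.881, -1.88]
contact_force: [0.5, 0.0, -2.8]
finger_gap: 23.9
time: 16.45
position: [462.8, -307.6, 354.5]
ee_rot: [-0.58, 1.881, -1.88]
contact_force: [-0.8, -0.7, -3.1]
finger_gap: 23.5
```

The underside is at about 85.6 mm, below the tooth tops at 90, with no extra force, so the teeth are entering. Continuing down while watching the force.

```bash
python3 -m inch '[{"gripper":15,"dp":[0,1.5,0],"turn":0},{"gripper":15,"dp":[0,1.5,0],"turn":0},{"gripper":15,"dp":[0,0,0],"turn":0}]' 60; python3 -m inch '[{"gripper":15,"dp":[0,1.5,0],"turn":0},{"gripper":15,"dp":[0,1.5,0],"turn":0},{"gripper":15,"dp":[0,0,0],"turn":0}]'; python3 -m inch '[{"gripper":15,"dp":[0,1.5,0],"turn":0},{"gripper":15,"dp":[0,1.5,0],"turn":0},{"gripper":15,"dp":[0,0,0],"turn":0}]'
```

```text
time: 16.75
position: [462.8, -307.6, 351.5]
ee_rot: [-0.58, 1.881, -1.881]
contact_force: [-1.1, -0.5, -3.1]
finger_gap: 24.0
time: 17.05
position: [462.8, -307.7, 348.5]
ee_rot: [-0.58, 1.881, -1.881]
contact_force: [-0.0, 0.1, -4.1]
finger_gap: 23.5
time: 17.35
position: [463.0, -307.9, 345.8]
ee_rot: [-0.579, 1.88, -1.881]
contact_force: [0.1, -0.1, -4.4]
finger_gap: 23.7
```

Run:
```python
from rim import *
togo(None)
d=grab("wrist"); rim(d); agi(d,77,(464,-308)); cv2.imwrite("pics/w12.png",d["frame"])
d=grab("scene"); cv2.imwrite("pics/s12.png",cv2.resize(d["frame"][190:300,220:350],None,fx=6,fy=5,interpolation=cv2.INTER_CUBIC))
```

```text
t 17.35 grasp [ 463.  -308.   182.8] jaw hdg -55.8 y-axis [ 5.e-04 -5.e-04 -1.e+00] q7 -0.5 F [ 0.1 -0.1 -4.4] gap 23.7
rim free [ 464.7 -307.8  122. ] 12949 z 149.1
rim r=122.5 [ 463.8 -308.3]
flange 11626 ((463.5901184082031, -307.63153076171875), 79.28419494628906) [463.9, -307.8, 78.7]
bar 5564 ((463.26129150390625, -305.5133972167969), (71.6025619506836, 43.89961242675781), 18.82046127319336)
```

View pics/s12.png

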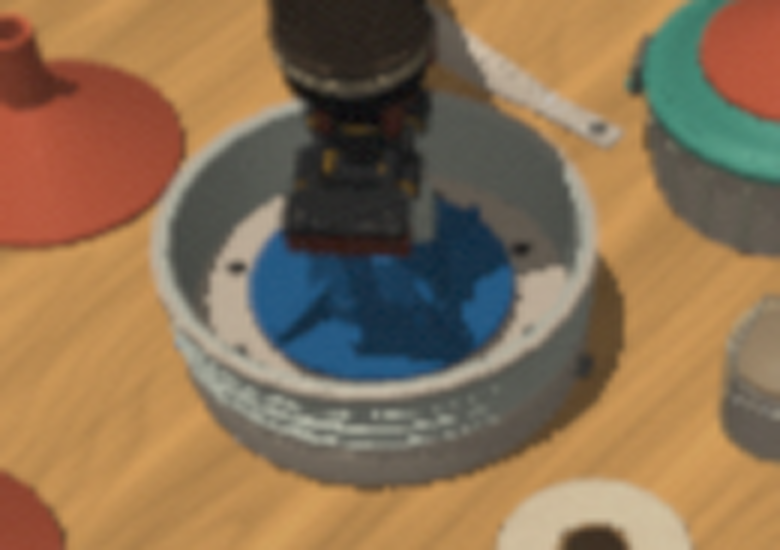

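View pics/w12.png

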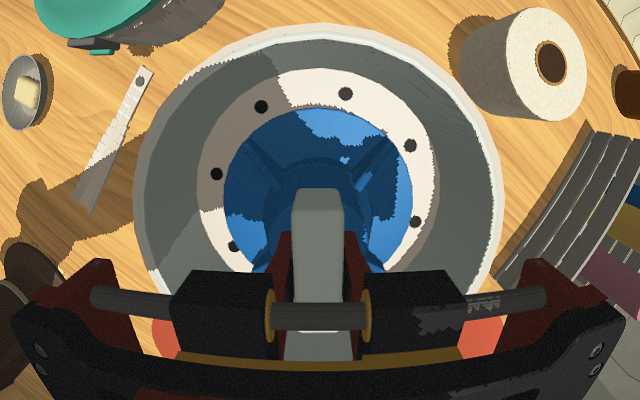

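The flange is centred in the tub at (463.9,-307.8), against the rim at (464,-308), and it is well down over the drive. I'll keep pressing in small steps.

```bash
for i in 1; do python3 -m inch '[{"gripper":15,"dp":[0,1.5,0],"turn":0},{"gripper":15,"dp":[0,1.5,0],"turn":0},{"gripper":15,"dp":[0,0,0],"turn":0}]' 60; done; python3 -m inch '[{"gripper":15,"dp":[0,1.5,0],"turn":0},{"gripper":15,"dp":[0,1.5,0],"turn":0},{"gripper":15,"dp":[0,0,0],"turn":0}]'; python3 -m inch '[{"gripper":15,"dp":[0,1.5,0],"turn":0},{"gripper":15,"dp":[0,1.5,0],"turn":0},{"gripper":15,"dp":[0,0,0],"turn":0}]'
```

```text
time: 17.75
position: [463.1, -308.0, 343.7]
ee_rot: [-0.578, 1.879, -1.882]
contact_force: [-0.3, -0.3, 3.4]
finger_gap: 23.9
time: 18.05
position: [463.3, -308.0, 341.2]
ee_rot: [-0.577, 1.878, -1.882]
contact_force: [-0.8, -0.3, 7.8]
finger_gap: 23.7
time: 18.35
position: [463.2, -307.9, 337.2]
ee_rot: [-0.578, 1.879, -1.882]
contact_force: [1.5, -1.4, 1.2]
finger_gap: 23.7
```

The clips are felt: the force rose from -4.4 to 7.8 N, then eased off. Carrying on down.

```bash
python3 -m inch '[{"gripper":15,"dp":[0,1.5,0],"turn":0},{"gripper":15,"dp":[0,1.5,0],"turn":0},{"gripper":15,"dp":[0,0,0],"turn":0}]'; python3 -m inch '[{"gripper":15,"dp":[0,1.5,0],"turn":0},{"gripper":15,"dp":[0,1.5,0],"turn":0},{"gripper":15,"dp":[0,0,0],"turn":0}]'; python3 -m inch '[{"gripper":15,"dp":[0,1.5,0],"turn":0},{"gripper":15,"dp":[0,1.5,0],"turn":0},{"gripper":15,"dp":[0,0,0],"turn":0}]'; python3 -m inch '[{"gripper":15,"dp":[0,1.5,0],"turn":0},{"gripper":15,"dp":[0,0,0],"turn":0}]'
```

```text
time: 18.65
position: [463.1, -307.8, 334.1]
ee_rot: [-0.579, 1.88, -1.881]
contact_force: [-0.0, -1.9, 3.9]
finger_gap: 23.7
time: 18.95
position: [463.1, -307.8, 331.1]
ee_rot: [-0.579, 1.88, -1.881]
contact_force: [0.6, -1.4, 3.9]
finger_gap: 23.5
time: 19.25
position: [463.0, -307.8, 328.9]
ee_rot: [-0.579, 1.88, -1.881]
contact_force: [-1.4, 0.0, 11.6]
finger_gap: 23.6
time: 19.45
position: [463.0, -307.8, 328.9]
ee_rot: [-0.578, 1.879, -1.882]
contact_force: [-5.0, 3.1, 24.1]
finger_gap: 23.4
```

It bottomed out at TCP z 328.9, so the underside is at 60.0 mm, with the force rising to 24 N. That is fully home. I'll relax the push and twist about 48°, which allows for the play.

```bash
python3 -m inch '[{"gripper":15,"dp":[0,-1.2,0],"turn":0},{"gripper":15,"dp":[0,0,0],"turn":0}]'; python3 -m inch '[{"gripper":15,"dp":[0,0,0],"turn":0.05},{"gripper":15,"dp":[0,0,0],"turn":0.08},{"gripper":15,"dp":[0,0,0],"turn":0.08},{"gripper":15,"dp":[0,0,0],"turn":0.08}]';python3 - <<'E'
from h import *
togo(None); print(manip.read_state()["moment"].round(2))
E
```

```text
time: 19.65
position: [463.0, -307.8, 328.9]
ee_rot: [-0.578, 1.879, -1.881]
contact_force: [-1.1, 1.9, 13.4]
finger_gap: 23.8
time: 20.05
position: [463.0, -307.9, 328.9]
ee_rot: [-0.316, 2.055, -2.058]
contact_force: [-1.8, -1.1, 13.7]
finger_gap: 23.9
t 20.05 grasp [ 463.2 -308.2  165.9] jaw hdg -72.5 y-axis [ 0.001  -0.0014 -1.    ] q7 -0.77 F [-1.8 -1.1 13.7] gap 23.9
[-0.05  0.69  0.83]
```

```bash
python3 -m inch '[{"gripper":15,"dp":[0,0,0],"turn":0.08},{"gripper":15,"dp":[0,0,0],"turn":0.08},{"gripper":15,"dp":[0,0,0],"turn":0.08},{"gripper":15,"dp":[0,0,0],"turn":0.08},{"gripper":15,"dp":[0,0,0],"turn":0.08},{"gripper":15,"dp":[0,0,0],"turn":0.08},{"gripper":15,"dp":[0,0,0],"turn":0.07},{"gripper":15,"dp":[0,0,0],"turn":0}]';python3 - <<'E'
from rim import *
togo(None); print(manip.read_state()["moment"].round(2))
d=grab("wrist"); rim(d); agi(d,60,(464,-308)); cv2.imwrite("pics/w13.png",d["frame"])
E
```

```text
time: 20.85
position: [463.0, -307.9, 328.9]
ee_rot: [-0.257, -2.091, 2.094]
contact_force: [-2.7, 0.5, 14.6]
finger_gap: 23.6
t 20.85 grasp [ 463.1 -308.1  165.9] jaw hdg -103.9 y-axis [ 8.0e-04 -1.3e-03 -1.0e+00] q7 -1.27 F [-2.7  0.5 14.6] gap 23.6
[-0.02  0.81  0.4 ]
rim free [ 464.7 -308.8  122. ] 14752 z 149.1
rim r=122.5 [ 463.7 -308.5]
flange 11601 ((464.0552978515625, -308.6932678222656), 79.10038757324219) [464.1, -308.6, 78.7]
bar 5556 ((465.6642761230469, -306.34161376953125), (43.645084381103516, 71.45489501953125), 61.2639274597168)
```

View pics/w13.png

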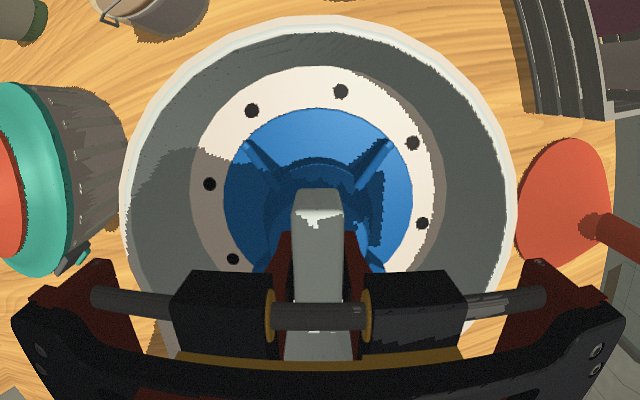

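The agitator turned with the jaws, heading -55.8° → -103.9°, and stayed seated. Releasing and backing straight up.

```bash
python3 -m inch '[{"gripper":30,"dp":[0,-1,0],"turn":0},{"gripper":45,"dp":[0,0,0],"turn":0},{"gripper":60,"dp":[0,0,0],"turn":0},{"gripper":70,"dp":[0,0,0],"turn":0},{"gripper":80,"dp":[0,0,0],"turn":0},{"gripper":80,"dp":[0,0,0],"turn":0}]' 20; python3 -m inch '[{"gripper":80,"dp":[0,-10,0],"turn":0},{"gripper":80,"dp":[0,-30,0],"turn":0},{"gripper":80,"dp":[0,-40,0],"turn":0},{"gripper":80,"dp":[0,-40,0],"turn":0},{"gripper":80,"dp":[0,-30,0],"turn":0},{"gripper":80,"dp":[0,-10,0],"turn":0},{"gripper":80,"dp":[0,0,0],"turn":0}]';python3 - <<'E'
from rim import *
togo(None)
for n in ("wrist","scene","side"):
    d=grab(n); cv2.imwrite(f"pics/{n}14.png",d["frame"]); print(n); rim(d)
    for z in (60,):
        agi(d,z,(464,-308))
    w=cloud(d).reshape(-1,3); g=w[(np.hypot(w[:,0]-464,w[:,1]+308)<30)&(w[:,2]>150)&(w[:,2]<200)]
    if len(g): print("bar top z",np.percentile(g[:,2],[50,90]))
    hsv=cv2.cvtColor(d["frame"],cv2.COLOR_BGR2HSV); bl=((hsv[...,0]>100)&(hsv[...,0]<120)&(hsv[...,1]>150)).reshape(-1)
    r=np.hypot(w[:,0]-464,w[:,1]+308); f=w[bl&(r>55)&(r<76)&(w[:,2]<85)&(w[:,2]>40)]; print("flange top z median",np.median(f[:,2]),len(f))
E
```

```text
time: 21.5
position: [462.8, -307.7, 328.3]
ee_rot: [-0.254, -2.093, 2.092]
contact_force: [0.8, 1.0, -0.0]
finger_gap: 66.7
time: 22.2
position: [462.9, -307.7, 490.1]
ee_rot: [-0.258, -2.093, 2.095]
contact_force: [0.8, 0.1, -1.7]
finger_gap: 79.9
t 22.2 grasp [ 463.3 -308.   327.1] jaw hdg -103.9 y-axis [ 0.0028 -0.0014 -1.    ] q7 -1.29 F [ 0.8  0.1 -1.7] gap 79.9
wrist
rim free [ 464.2 -308.7  122.8] 6373 z 149.2
rim r=122.5 [ 464.4 -308.7]
flange 5274 ((463.9665222167969, -308.7431335449219), 79.20402526855469) [463.9, -308.8, 78.4]
bar 1661 ((464.1669616699219, -308.5450134277344), (23.938344955444336, 68.44183349609375), 76.56935119628906)
bar top z [181.89479501 182.81771353]
flange top z median 70.0281333940238 3454
scene
rim free [ 461.4 -308.3  123.5] 665 z 150.1
rim r=122.5 [ 461.8 -308.9]
flange 513 ((462.7566833496094, -309.0576477050781), 76.90637969970703) [462.6, -308.4, 74.3]
bar 129 ((461.60504150390625, -307.8463134765625), (24.492080688476562, 69.92173767089844), 77.27096557617188)
bar top z [181.27336316 185.25742973]
flange top z median 71.56263802885724 367
side
rim free [ 459.  -309.4  123.7] 744 z 148.8
rim r=122.5 [ 458.8 -309.8]
flange 201 ((462.37408447265625, -307.1693420410156), 74.70703125) [470.8, -291.7, 67.9]
bar 132 ((459.4455261230469, -308.58270263671875), (31.19064712524414, 71.88118743896484), 79.24984741210938)
bar top z [176.78394693 183.19791533]
flange top z median 70.18411660857691 149
```

View pics/wrist14.png

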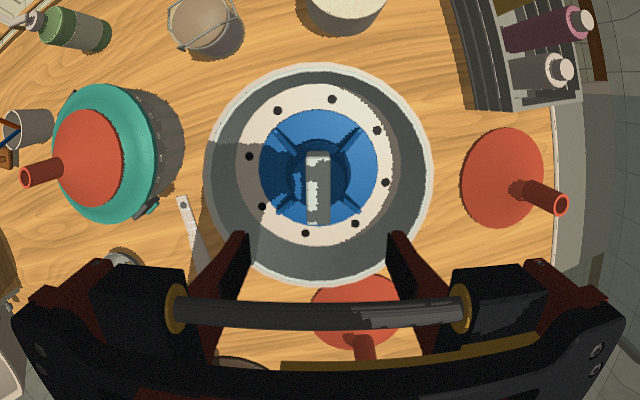

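View pics/scene14.png

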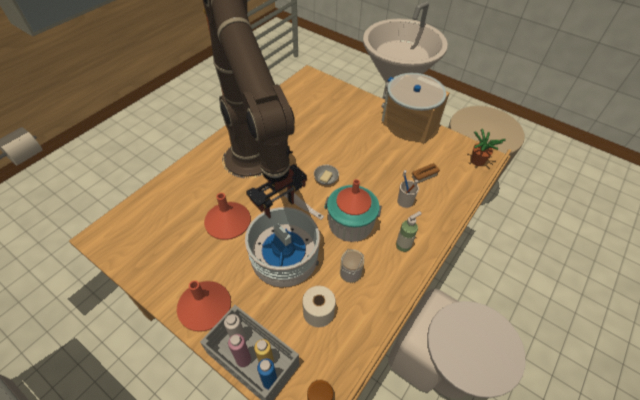

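View pics/side14.png

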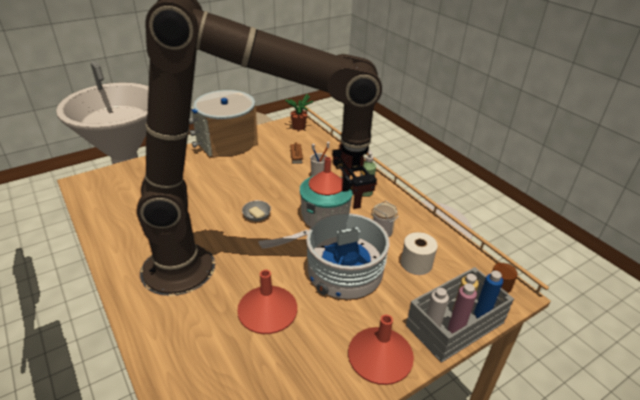

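All views show the agitator in the tub with its bar top at z 182 and flange top at 70, so it is fully home. It has turned to about -13.6° from 34.3°. The funnel stands on the dome, scene (355,195), and the bystanders look unmoved. One last check of the funnel and bystanders, then I'll hand in.

Run:
```python
from chk import *
import pickle
d=chk("scene"); a=pickle.load(open("scene9.pkl","rb"))["frame"]; b=d["frame"]
s=pickle.load(open("scene0.pkl","rb"))["frame"]
for n,(u,v,r) in dict(jar=(352,265,14),dish=(326,176,12),bottle=(407,233,18),tumbler=(407,192,14),roll=(319,305,18),brush=(426,172,14),shoehorn=(310,208,10),hamper=(354,215,28)).items():
    print(n,np.abs(b[v-r:v+r,u-r:u+r].astype(int)-a[v-r:v+r,u-r:u+r]).mean().round(1),np.abs(b[v-r:v+r,u-r:u+r].astype(int)-s[v-r:v+r,u-r:u+r]).mean().round(1))
togo(None)
manip.finish_job()
```

```text
scene dome [569.8 -23.3  31.6] 161.6215604519732 425
  cone upright [569.   -22.3  213.59   0.98] 626 diff [ 0.8 -1. ]
jar 2.6 4.5
dish 2.8 4.6
bottle 2.8 4.7
tumbler 2.6 4.3
roll 3.3 5.4
brush 2.6 4.3
shoehorn 25.6 30.9
hamper 2.5 21.4
t 22.4 grasp [ 462.2 -307.3  323.6] jaw hdg -103.9 y-axis [-0.0027  0.0014 -1.    ] q7 -1.29 F [ 0.7  1.1 -0.4] gap 79.9
the job is handed in; nothing more can be done
```

I did the whole job in order and handed it in at about 22.4 s, with the gripper open and clear of everything. No verdict was reported.

**Funnel:** I lifted the 130 mm funnel out of the tub and released it mouth down on the dome's crown. Right after release it was within about 0.4 mm of centre in the wrist view. The final scene view, a coarser measurement, put it about 1.3 mm off and still standing.

**Agitator:** I turned it to about 34° to match the drive, and it meshed straight away. I felt the clips on the way down, and it bottomed out with its underside at 60.0 mm and 24 N of push. I then twisted it about 48°. After I let go, the flange top was at about 70 mm and the bar top at 182 mm, which is fully home.

**Not confirmed:**
- **Drive rotation:** I could not see the drive under the agitator. That it turned is inferred from the meshed teeth, the turning resistance I felt, and the agitator staying at its new angle of about -13.6°.
- **Drive angle:** the two cameras differed by 2° on it (34.8° and 32.8°), which is within the play.
- **Shoehorn:** its image patch changed between pictures while the other bystanders' did not. The arm and its shadow now cover that spot; I saw no contact with it and it looks in place by eye.
- **Side camera:** its fits were 3–5 mm off the wrist camera's, so I did not use them to position anything.

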